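Pack the screws and filler into the tool box

ROBOT

A 6-joint arm with a two-finger parallel gripper is mounted at the origin on the work surface. World frame = base frame: x ahead of the robot, y to its left, z up, the work surface at z = 0. Lengths are in m, angles in rad, forces in N, time in s.
With the tool pointing down it reaches from about 0.425 to 0.95 m from the base axis. Payload 3.5 kg.
Tool frame: the origin (TCP) lies on the centre line of the jaws, within the pads' length; the fingertips stand 14 mm ahead of it and the grasp point (between the pads) lies 5 mm behind it (tips_ahead is the distance from the TCP to the fingertips, in m); y points along the fingers, z is the direction in which the jaws open and shut, and the axes are right-handed (so a half turn about y gives the same grasp; the last joint's range is limited). The gripper opens to 85 mm and grips with 20 to 120 N. Pads are 22 mm wide; open, the fingers measure 114 mm over their backs; the gripper's body (76 mm by 85 mm) begins 54 mm behind the grasp point. The pads swing forward as they close: fully open they stand 13 mm farther back than shut.
Start: joints at [1.104, 0.286, 1.577, -0, 1.279, -0.15], TCP at [0.21, 0.641, 0.245] pointing down, gripper open.
Joint ranges: [-2.77, 2.77], [-0.9, 2.22], [0.21, 2.48], [-1.53, 4.67], [0.24, 2.81], [-2.84, 2.84]. Speed limits (rad/s): [2.79, 2.79, 3.14, 3.14, 3.14, 3.14].

INTERFACE

Orientations are given as a unit quaternion [x, y, z, w].
In Python, from plant import get_state, read_camera, sign_off, tips_ahead gives the robot as it stands.
- The arm moves only by the tool send_rows, never from a script. Its argument "plan" is a list of rows, each a list of 2 entries, a list of its own where there are three numbers: the shift along the tool's x, y, z in units of 12 cm (1.0 is 12 cm), then the turn, a rotation vector about the tool's x, y, z in units of 360 degrees (1.0 is 360 degrees). In form: [[[tx, ty, tz], [rx, ry, rz]], ...]. A call has 1 to 12 rows; each row shifts and turns the commanded pose from where the row before left it, along the tool's axes as they then stand; what a row does not reach is not made up. A row lasts 1/10 s, in which the tool goes at most 50 mm and 8.59 degrees, less where a joint would pass 70% of its speed; a pose out of reach is approached as far as the arm can. A call with a number of a shift or a turn outside -1 to 1 is refused whole. A call with a gripper value outside its range is refused whole. "gripper" is the closure, from 0 (fully open) to 1 (shut), set as the call begins (left out, the last holds). The fingers move at their own pace and stop on an object; "grip_force" is the grip in N (left out, the last holds). Time passes only in rows, so rows that do not move let the fingers close. It gives the time, the measured TCP pose, the force and the opening at its end, in the units of the state.
- get_state(): the state, without advancing time (a new reading comes with each control period).
- read_camera(name): name is "side" or "top"; returns a dict with "img" (480x640x3 uint8, blue, green, red), "fx", "fy", "cx", "cy" (pixels), "world_from_camera" (4x4, takes a point from camera to world coordinates). Camera axes: x right, y down, z forward; pixel columns grow to the right and rows downward; lengths in m; the calibration is good to about 2 mm. A picture is of the moment at which its call begins. There is no depth.
- sign_off(): hands the job in, once; it reports no verdict.
The state is a dict: "time": time; "qpos": joint angles; "dq": joint speeds; "joint_efforts": joint torques, N m; "eef_pos": TCP position; "tcp_rot": TCP orientation; "contact_force": force on the tool from outside, world axes, zero at the start; "wrist_torque": the same for the moment, N m; "opening": opening from 0.0 (shut) to 1.0 (fully open).
Only numpy, scipy, OpenCV 4.12 (cv2) and the standard library are available. Lean on these libraries where they do the work, as an engineer would, in place of code of your own. Each camera call takes 0.05 s, during which the arm holds its last target. There are 200 camera calls.

TASK

Pack up for the night: draw the bolt of the red tool box back fully and only then raise the lid past its balance point so that it stays open by itself, let go of it, and put every screw carton into the compartment with the yellow mat and every filler tub into the one with the blue mat. Then shut the lid and only then push the bolt fully home; leave the pot, the tape and the scraper where they are.

Things in the scene. Friction and masses are not known exactly. Their poses are not given: they have to be found in the camera images.
- box: Red steel tool box fixed to the bench, 190 (x) x 265 (y) x 70 mm high, walls and floor 5 mm; origin at the centre of its underside, z up, front (its -x) to the robot. A 5 mm divider at y = 0, as high as the walls, splits it into compartments at +y and -y, each 180 (x) x 125 (y) mm, 65 mm deep. A hinged lid covers both; the bolt is on the front wall, towards +y.
- lid (a joint): Lid angle in rad: 0 shut, 1.8 at its stop, leaning back past upright. Hinge along the box's far (+x) rim, at x 95, z 70.5 mm in the box's frame. The lid is a 6 mm sheet, 190 x 265 mm, 350 g, swinging freely: let go below about 1.55 rad it falls shut, beyond that it falls back to the stop and stays. About 2 N at the tab raises it.
- lid_tab (a point): Centre of the lid's pull tab: yellow bar along the box's y, 24 mm long, 18 mm diameter, flat ends, on a 16 mm wide neck, 32 mm ahead of the lid's front edge. Lid shut: at (-127, -30, 73.5) mm in the box's frame; always 222 mm from the hinge and 3 mm to the lid's upper side of it. Its flat ends can be pinched from above at any lid angle; in a light pinch it turns between the fingers.
- lid_hinge (a point): Point on the hinge line, in the middle of the lid's width; its axes turn with the lid (y along the hinge; lid extends to -x).
- bolt (a joint): Travel of the barrel bolt in m: 0 pushed home through the staple on the lid, 0.035 fully drawn back. It slides along the box's y axis; +y draws it back. Friction about 2.5 N; it stays where left. Draw it back before lifting the lid; never push it home with the lid up.
- bolt_knob (a point): Point 7 mm below the top of the bolt's upright black knob, a 14 mm pin reaching 102 mm above the bench (24 mm above the shut lid). With the bolt home it lies at (-110, 90, 95) mm in the box's frame; it moves with the bolt. It can be pinched from above or pushed from either side.
- mat_yellow: Yellow mat covering the floor of one of the box's two compartments (which one varies), 170 x 116 x 3 mm, fixed; origin at the centre of its underside, 5 mm above the bench, axes as the box's. Screw cartons belong here.
- mat_blue: Blue mat, same size, on the floor of the other compartment. Filler tubs belong here.
- scraper_grip (a point): Handle of a wooden-handled scraper, 280 mm long, lying beyond the box's right end; a bystander, leave it alone.
- pot_mid (a point): Middle (55 mm up) of a white plastic pot, 84 mm diameter, 110 mm high; a bystander, leave it alone.
- tape_mid (a point): Middle of a roll of blue masking tape lying flat, 100 mm diameter, 36 mm high; a bystander, leave it alone.
- carton1_mid (a point): Centre of a small brown cardboard carton of screws with a green band, 50 (x) x 34 (y) x 30 mm high, about 120 g, rigid. May be absent.
- carton2_mid (a point): Centre of a small brown cardboard carton of screws with a green band, 50 (x) x 34 (y) x 30 mm high, about 120 g, rigid. May be absent.
- carton3_mid (a point): Centre of a small brown cardboard carton of screws with a green band, 50 (x) x 34 (y) x 30 mm high, about 120 g, rigid. May be absent.
- tub1_mid (a point): Centre of a small square white filler tub with a blue top, 40 (x) x 40 (y) x 40 mm high, about 130 g, rigid. May be absent.
- tub2_mid (a point): Centre of a small square white filler tub with a blue top, 40 (x) x 40 (y) x 40 mm high, about 130 g, rigid. May be absent.
- tub3_mid (a point): Centre of a small square white filler tub with a blue top, 40 (x) x 40 (y) x 40 mm high, about 130 g, rigid. May be absent.

How it is judged:
On the way, in this order (a step that is already met when the one before it is completed fails the run):
1. the bolt is drawn back, at least 30 of its 35 mm, with the lid still shut (value of joint bolt above 0.03 m and value of joint lid below 0.1 rad), for 0.1 s.
2. the lid is up past its balance point (over 1.7 rad) and stays there with the robot not touching it (value of joint lid above 1.7 rad and contact force between lid and the arm below 0.2 N and contact force between lid and the fingers below 0.2 N), for 0.5 s.
3. with the lid still up, every carton lies in the compartment with the yellow mat and every tub in the one with the blue mat, let go and at rest (value of joint lid above 1.6 rad and x of carton1_mid in the frame of mat_yellow between -0.088 and 0.088 m and y of carton1_mid in the frame of mat_yellow between -0.06 and 0.06 m and z of carton1_mid in the frame of mat_yellow between 0 and 0.055 m and x of carton2_mid in the frame of mat_yellow between -0.088 and 0.088 m and y of carton2_mid in the frame of mat_yellow between -0.06 and 0.06 m and z of carton2_mid in the frame of mat_yellow between 0 and 0.055 m and x of carton3_mid in the frame of mat_yellow between -0.088 and 0.088 m and y of carton3_mid in the frame of mat_yellow between -0.06 and 0.06 m and z of carton3_mid in the frame of mat_yellow between 0 and 0.055 m and x of tub1_mid in the frame of mat_blue between -0.088 and 0.088 m and y of tub1_mid in the frame of mat_blue between -0.06 and 0.06 m and z of tub1_mid in the frame of mat_blue between 0 and 0.055 m and x of tub2_mid in the frame of mat_blue between -0.088 and 0.088 m and y of tub2_mid in the frame of mat_blue between -0.06 and 0.06 m and z of tub2_mid in the frame of mat_blue between 0 and 0.055 m and x of tub3_mid in the frame of mat_blue between -0.088 and 0.088 m and y of tub3_mid in the frame of mat_blue between -0.06 and 0.06 m and z of tub3_mid in the frame of mat_blue between 0 and 0.055 m and linear speed of each of carton1, carton2, carton3, tub1, tub2, tub3 below 0.03 m/s and contact force between each of carton1, carton2, carton3, tub1, tub2, tub3 and the fingers below 0.2 N), for 0.3 s.
4. the lid is shut (under 0.03 rad) (value of joint lid below 0.03 rad), for 0.2 s.
5. the bolt is pushed home, within 5 mm (value of joint bolt below 0.005 m and value of joint lid below 0.03 rad), for 0.2 s.
At the end, for the whole second after the job is handed in: Every carton present lies in the compartment with the yellow mat and every tub present in the one with the blue mat, at rest and released; the lid is shut (under 0.03 rad) and the bolt home within 5 mm (all of step 5 and x of carton1_mid in the frame of mat_yellow between -0.088 and 0.088 m and y of carton1_mid in the frame of mat_yellow between -0.06 and 0.06 m and z of carton1_mid in the frame of mat_yellow between 0 and 0.055 m and x of carton2_mid in the frame of mat_yellow between -0.088 and 0.088 m and y of carton2_mid in the frame of mat_yellow between -0.06 and 0.06 m and z of carton2_mid in the frame of mat_yellow between 0 and 0.055 m and x of carton3_mid in the frame of mat_yellow between -0.088 and 0.088 m and y of carton3_mid in the frame of mat_yellow between -0.06 and 0.06 m and z of carton3_mid in the frame of mat_yellow between 0 and 0.055 m and x of tub1_mid in the frame of mat_blue between -0.088 and 0.088 m and y of tub1_mid in the frame of mat_blue between -0.06 and 0.06 m and z of tub1_mid in the frame of mat_blue between 0 and 0.055 m and x of tub2_mid in the frame of mat_blue between -0.088 and 0.088 m and y of tub2_mid in the frame of mat_blue between -0.06 and 0.06 m and z of tub2_mid in the frame of mat_blue between 0 and 0.055 m and x of tub3_mid in the frame of mat_blue between -0.088 and 0.088 m and y of tub3_mid in the frame of mat_blue between -0.06 and 0.06 m and z of tub3_mid in the frame of mat_blue between 0 and 0.055 m and linear speed of each of carton1, carton2, carton3, tub1, tub2, tub3 below 0.03 m/s and contact force between each of carton1, carton2, carton3, tub1, tub2, tub3 and the fingers below 0.2 N); the robot touches nothing.
It fails at once if the lid is up (over 0.15 rad) while the bolt is across (under 12 mm drawn) (value of joint lid above 0.15 rad and value of joint bolt below 0.012 m).
It fails at once if the pot, the tape or the scraper is moved more than 40 mm (distance of any of pot_mid, tape_mid, scraper_grip from where it was at the start of the episode above 0.04 m).
Of carton1, carton2, carton3, tub1, tub2, tub3 only 3 to 5 are there at a start; the rules pass over those that are not, and their reading is None.
At some moment in a run one of carton1, carton2, carton3, tub1, tub2, tub3 may be knocked a few centimetres aside while the robot is not near it.
Once in a run the grip may slacken for a moment while it holds something.
It also fails if it takes over 210 s, if anything falls off the work surface, if the arm or the gripper's body presses on something with over 40 N, if the wrist force passes 120 N, or if a joint passes its speed limit or range.

## Working session

There is one attempt and no reset: what is moved stays moved. The work goes in short steps, Python scripts to look and compute and a tool call to move; the robot and the scene stay as the last step left them, time stands still between calls to the robot, and variables do not carry over. Pictures are saved under pics/ and viewed, about 12 in all and at most 16, crops included, and the job is handed in when it is done.

Besides the shell and the picture viewer there is one more tool, called after "Request:" by a JSON object that holds its "fn" and its "kwargs". send_rows: Moves the arm, as the interface text tells. Its arguments: {"type":"object","properties":{"plan":{"type":"array"},"gripper":{"type":"number"},"grip_force":{"type":"number"}},"required":["plan"]}

```bash
mkdir -p pics; ls; python3 - <<'E'
from plant import *
import cv2
print(get_state(), tips_ahead)
for n in("top","side"):
    c=read_camera(n);cv2.imwrite(f"pics/{n}0.png",c["img"]);print(n,c["fx"],c["fy"],c["cx"],c["cy"],c["world_from_camera"])
E
```

```text
pics
{'time': 0.0, 'qpos': array([ 1.10402267e+00,  2.87188092e-01,  1.57816538e+00,  5.86946652e-06,
        1.27860591e+00, -1.49976206e-01]), 'dq': array([-0.00197915, -0.00075936, -0.00050573,  0.00135946,  0.0014698 ,
        0.00016152]), 'joint_efforts': array([ 1.06016450e-03, -4.05966461e+01, -2.92633957e+01, -4.35208597e-05,
        5.73173966e-03,  5.18444978e-06]), 'eef_pos': array([0.20995224, 0.64086472, 0.24393848]), 'tcp_rot': array([ 0.69905071, -0.1117934 ,  0.11128169, -0.69745733]), 'contact_force': array([-0.38568492,  0.26761247, -0.37711989]), 'wrist_torque': array([-0.06011502, -0.00636154, -0.03092543]), 'opening': 0.9997015886532872} 0.014
top 458.014848861051 458.014848861051 314.9564653312046 245.22669032987412 [[-0.02499326 -0.99594024  0.08647763  0.53697409]
 [-0.99964853  0.02566354  0.0066476  -0.06622826]
 [-0.00883993 -0.08628109 -0.99623161  1.06402988]
 [ 0.          0.          0.          1.        ]]
side 551.5865791753702 551.5865791753702 323.2493649829245 245.43268839724183 [[ 0.99895355 -0.01522744  0.04312698  0.53164605]
 [-0.04500659 -0.49505522  0.86769507 -1.26535342]
 [ 0.00813746 -0.86872807 -0.4952225   0.74298115]
 [ 0.          0.          0.          1.        ]]
```

View pics/top0.png

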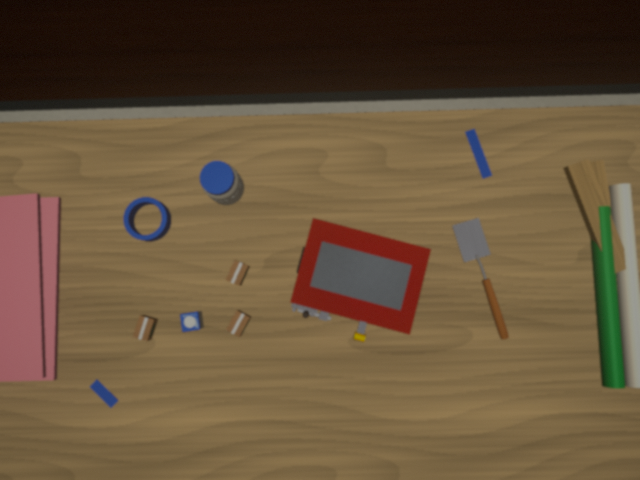

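View pics/side0.png

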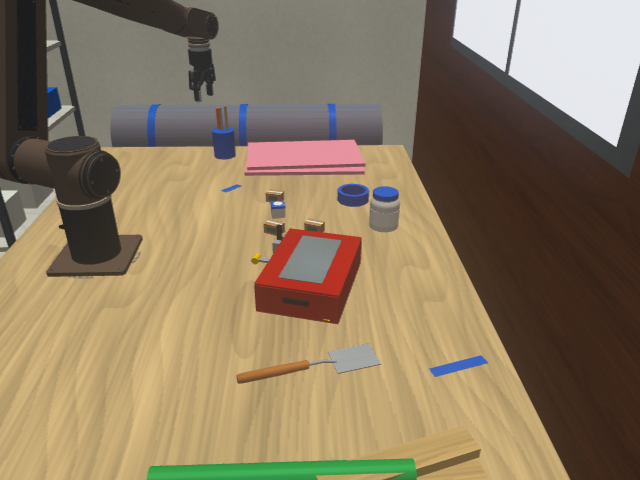

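The top view shows the box with its tab at (360,337) and knob at about (306,314). There are three cartons at (238,273), (240,323) and (145,328), and a tub at (190,322). Next I'll zoom in and measure these.

```bash
cat > h.py <<'E'
import numpy as np, cv2
from plant import *
from scipy.spatial.transform import Rotation as R
def p2w(c,uv,z):
    T=c["world_from_camera"]; uv=np.atleast_2d(uv).astype(float)
    d=np.c_[(uv[:,0]-c["cx"])/c["fx"],(uv[:,1]-c["cy"])/c["fy"],np.ones(len(uv))]@T[:3,:3].T
    o=T[:3,3]; return o+d*((z-o[2])/d[:,2])[:,None]
def w2p(c,P):
    T=c["world_from_camera"]; q=(np.atleast_2d(P)-T[:3,3])@T[:3,:3]
    return np.c_[q[:,0]/q[:,2]*c["fx"]+c["cx"],q[:,1]/q[:,2]*c["fy"]+c["cy"]]
E
python3 - <<'E'
from h import *
c=read_camera("top"); im=c["img"]
b,g,r=[im[...,i].astype(int) for i in range(3)]
red=((r>80)&(g<50)&(b<50)).astype(np.uint8)
red[:, :280]=0; red[:,440:]=0
cn,_=cv2.findContours(red,cv2.RETR_EXTERNAL,cv2.CHAIN_APPROX_NONE)
k=max(cn,key=cv2.contourArea); rect=cv2.minAreaRect(k); bp=cv2.boxPoints(rect)
W=p2w(c,bp,0.0765); print(bp); print(W.round(4)); print(np.linalg.norm(np.diff(W,axis=0),axis=1))
print("ctr",W.mean(0))
print("tab",p2w(c,[[360,337]],.0735),"knob",p2w(c,[[306,314]],.102))
z=cv2.resize(im[210:350,120:330],None,fx=3.8,fy=3.8,interpolation=cv2.INTER_CUBIC)
s=read_camera("side"); z2=cv2.resize(s["img"][180:275,240:340],None,fx=6,fy=6,interpolation=cv2.INTER_CUBIC)
cv2.imwrite("pics/z1.png",z);cv2.imwrite("pics/z2.png",z2)
E
```

```text
[[289.4043  301.54074]
 [311.4549  218.06354]
 [430.71814 249.56705]
 [408.66754 333.04425]]
[[ 0.503  -0.0019  0.0765]
 [ 0.6822 -0.0535  0.0765]
 [ 0.6069 -0.3091  0.0765]
 [ 0.4303 -0.254   0.0765]]
[0.18644122 0.2664673  0.18494707]
ctr [ 0.55559973 -0.1546344   0.0765    ]
tab [[ 0.42415289 -0.15071393  0.0735    ]] knob [[ 0.47730884 -0.03757828  0.102     ]]
```

View pics/z1.png

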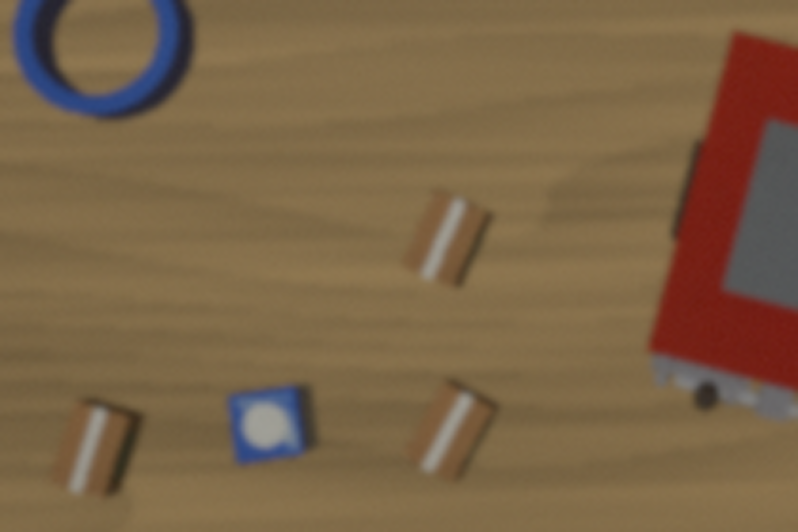

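View pics/z2.png

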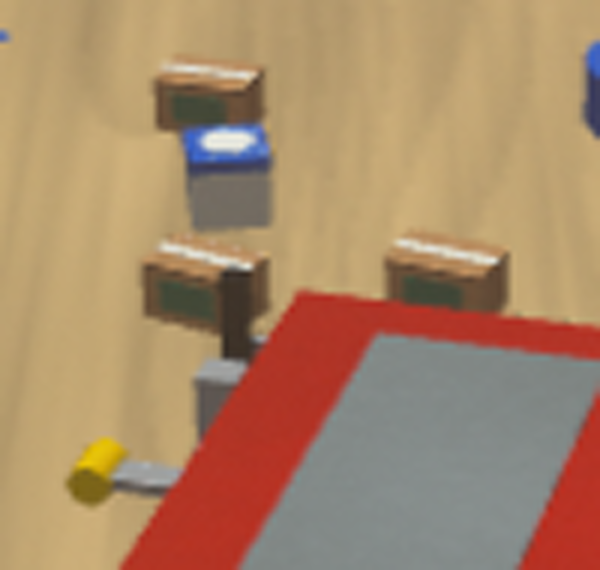

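```bash
cat >> h.py <<'E'
YAW=np.deg2rad(-16.1); BC=np.array([.5556,-.1546])
def b2w(x,y,z):
    bx=np.array([np.cos(YAW),np.sin(YAW)]); by=np.array([-bx[1],bx[0]])
    return np.r_[BC+x*bx+y*by,z]
def go(target=None,jaw=None):
    """target world xyz; jaw = world yaw of jaw axis. Prints turn about tool y and shift, in units, (turn first, then shift; shift in axes after the turn)"""
    s=get_state(); M=R.from_quat(s["tcp_rot"]).as_matrix()
    print("t",round(s["time"],2),"pos",s["eef_pos"].round(4),"open",round(s["opening"],3),"F",s["contact_force"].round(1),"tips",tips_ahead,"q6",s["qpos"][5].round(2))
    if jaw is not None:
        j=np.array([np.cos(jaw),np.sin(jaw),0])
        best=None
        for sg in(1,-1):
            z=sg*j; y=np.array([0,0,-1.]); D=np.c_[np.cross(y,z),y,z]
            rv=R.from_matrix(M.T@D).as_rotvec()
            if best is None or np.linalg.norm(rv)<np.linalg.norm(best[0]): best=(rv,D)
        rv,M=best; print(" turn units",(rv/2/np.pi).round(4),"rows>=",np.ceil(np.rad2deg(np.linalg.norm(rv))/8.5))
    if target is not None:
        d=np.asarray(target)-s["eef_pos"]; u=M.T@d/.12
        print(" shift units",u.round(4),"mm",(d*1e3).round(1),"rows(.3)>=",np.ceil(np.linalg.norm(u)/.3), "axes x,y,z:",M.round(2).tolist())
def items(c,roi=(110,180,290,400)):
    im=c["img"]; x0,y0,x1,y1=roi
    lab=cv2.cvtColor(im,cv2.COLOR_BGR2LAB).astype(int); hsv=cv2.cvtColor(im,cv2.COLOR_BGR2HSV).astype(int)
    return hsv
E
python3 - <<'E'
from h import *
c=read_camera("top"); im=c["img"]; hsv=cv2.cvtColor(im,cv2.COLOR_BGR2HSV)
for (u,v) in [(238,273),(232,270),(240,323),(234,323),(145,328),(140,328),(190,322),(183,315),(200,300),(245,280)]: print((u,v),im[v,u],hsv[v,u])
go(b2w(-.110,.090,.1),YAW+np.pi/2)
E
```

```text
(238, 273) [102 121 138] [ 16  67 138]
(232, 270) [ 59  92 125] [ 15 135 125]
(240, 323) [ 87 108 131] [ 14  86 131]
(234, 323) [ 71  98 126] [ 15 111 126]
(145, 328) [ 88 108 128] [ 15  80 128]
(140, 328) [ 82 105 129] [ 15  93 129]
(190, 322) [151 159 160] [ 27  14 160]
(183, 315) [136  99  81] [110 103 136]
(200, 300) [ 71 104 125] [ 18 110 125]
(245, 280) [ 77 113 135] [ 19 110 135]
t 0.25 pos [0.2101 0.6412 0.2447] open 0.996 F [0.6 0.1 0.4] tips 0.014 q6 -0.15
 turn units [ 0.0002 -0.0057 -0.    ] rows>= 1.0
 shift units [ 3.6884  1.2055 -4.8229] mm [ 264.8 -678.8 -144.7] rows(.3)>= 21.0 axes x,y,z: [[0.96, 0.0, 0.28], [-0.28, 0.0, 0.96], [0.0, -1.0, 0.0]]
```

Request:
{"fn": "send_rows", "kwargs": {"plan": [[[0.3, 0, 0], [0, -0.0057, 0]], [[0.31, 0, 0], [0, 0, 0]], [[0.31, 0, 0], [0, 0, 0]], [[0.31, 0, 0], [0, 0, 0]], [[0.31, 0, 0], [0, 0, 0]], [[0.31, 0, 0], [0, 0, 0]], [[0.31, 0, 0], [0, 0, 0]], [[0.31, 0, 0], [0, 0, 0]], [[0.31, 0, 0], [0, 0, 0]], [[0.31, 0, 0], [0, 0, 0]], [[0.3, 0, 0], [0, 0, 0]], [[0.29, 0, 0], [0, 0, 0]]], "gripper": 0.45, "grip_force": 20}}

```text
time: 1.45
eef_pos: [0.6355, 0.517, 0.2449]
tcp_rot: [0.7, -0.099, 0.099, -0.7]
contact_force: [0.0, 0.4, -0.1]
opening: 0.55
```

Request:
{"fn": "send_rows", "kwargs": {"plan": [[[0, 0, -0.4], [0, 0, 0]], [[0, 0, -0.4], [0, 0, 0]], [[0, 0, -0.4], [0, 0, 0]], [[0, 0, -0.4], [0, 0, 0]], [[0, 0, -0.4], [0, 0, 0]], [[0, 0, -0.4], [0, 0, 0]], [[0, 0, -0.4], [0, 0, 0]], [[0, 0, -0.4], [0, 0, 0]], [[0, 0, -0.4], [0, 0, 0]], [[0, 0, -0.4], [0, 0, 0]], [[0, 0, -0.4], [0, 0, 0]], [[0, 0, -0.4], [0, 0, 0]]]}}

```text
time: 2.65
eef_pos: [0.4735, -0.0372, 0.2455]
tcp_rot: [0.7, -0.099, 0.099, -0.7]
contact_force: [1.4, -1.6, -0.4]
opening: 0.549
```

```bash
python3 - <<'E'
from h import *
go(b2w(-.110,.090,.12),YAW+np.pi/2)
E
```

```text
t 2.65 pos [ 0.4735 -0.0372  0.2455] open 0.549 F [ 1.4 -1.6 -0.4] tips 0.014 q6 -1.58
 turn units [0.     0.0001 0.0001] rows>= 1.0
 shift units [1.1700e-02 1.0459e+00 1.0000e-04] mm [   1.3   -0.4 -125.5] rows(.3)>= 4.0 axes x,y,z: [[0.96, 0.0, 0.28], [-0.28, 0.0, 0.96], [0.0, -1.0, 0.0]]
```

Request:
{"fn": "send_rows", "kwargs": {"plan": [[[0.012, 0.3, 0], [0, 0, 0]], [[0, 0.3, 0], [0, 0, 0]], [[0, 0.3, 0], [0, 0, 0]], [[0, 0.2, 0], [0, 0, 0]], [[0, 0.13, 0], [0, 0, 0]], [[0, 0, 0], [0, 0, 0]]]}}

```text
time: 3.25
eef_pos: [0.4737, -0.0356, 0.0951]
tcp_rot: [-0.7, 0.101, -0.097, 0.7]
contact_force: [-0.5, -0.8, -0.3]
opening: 0.55
```

```bash
python3 - <<'E'
from h import *
go(b2w(-.110,.090,.098))
s=read_camera("side"); t=read_camera("top")
a=cv2.resize(s["img"][190:310,230:350],(400,400),interpolation=cv2.INTER_CUBIC)
b=cv2.resize(t["img"][260:360,270:370],(400,400),interpolation=cv2.INTER_CUBIC)
cv2.imwrite("pics/k1.png",np.hstack([a,b]))
E
```

```text
t 3.25 pos [ 0.4737 -0.0356  0.0951] open 0.55 F [-0.5 -0.8 -0.3] tips 0.014 q6 -1.58
 shift units [ 0.0141 -0.0245 -0.0138] mm [ 1.2 -2.1  2.9] rows(.3)>= 1.0 axes x,y,z: [[0.96, -0.01, 0.28], [-0.28, 0.0, 0.96], [-0.01, -1.0, 0.0]]
```

View pics/k1.png

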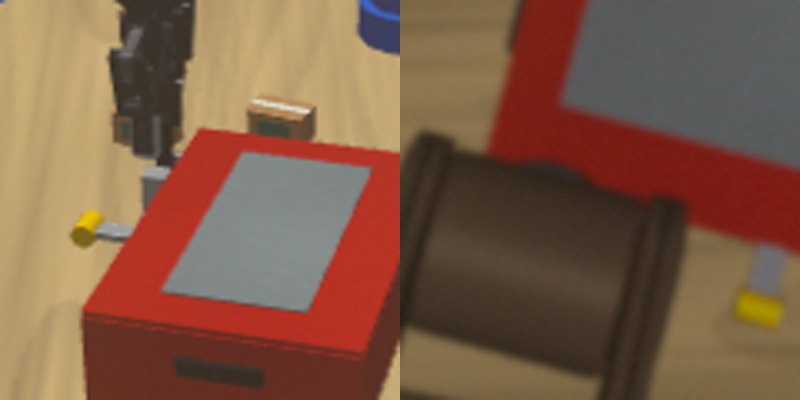

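The near finger stands on the -y side of the knob, above the staple, at about (145,150) in the left crop. The knob is hidden between the fingers. I'll close on it.

Request:
{"fn": "send_rows", "kwargs": {"plan": [[[0, -0.02, 0], [0, 0, 0]], [[0, 0, 0], [0, 0, 0]], [[0, 0, 0], [0, 0, 0]], [[0, 0, 0], [0, 0, 0]], [[0, 0, 0], [0, 0, 0]], [[0, 0, 0], [0, 0, 0]]], "gripper": 1, "grip_force": 30}}

```text
time: 3.95
eef_pos: [0.4771, -0.0362, 0.1019]
tcp_rot: [-0.7, 0.098, -0.1, 0.7]
contact_force: [-1.1, 0.3, 6.3]
opening: 0.141
```

```bash
python3 - <<'E'
from h import *
go(b2w(-.110,.090+.035,.098))
E
```

```text
t 3.95 pos [ 0.4771 -0.0362  0.1019] open 0.141 F [-1.1  0.3  6.3] tips 0.014 q6 -1.58
 shift units [-0.0142  0.0323  0.2751] mm [ 7.5 32.2 -3.9] rows(.3)>= 1.0 axes x,y,z: [[0.96, 0.0, 0.28], [-0.28, -0.0, 0.96], [0.0, -1.0, 0.0]]
```

Request:
{"fn": "send_rows", "kwargs": {"plan": [[[0, 0, 0.06], [0, 0, 0]], [[0, 0, 0.06], [0, 0, 0]], [[0, 0, 0.06], [0, 0, 0]], [[0, 0, 0.06], [0, 0, 0]], [[0, 0, 0.04], [0, 0, 0]], [[0, 0, 0.01], [0, 0, 0]], [[0, 0, 0], [0, 0, 0]], [[0, 0, 0], [0, 0, 0]]]}}

```text
time: 4.75
eef_pos: [0.4866, -0.0039, 0.1019]
tcp_rot: [0.701, -0.098, 0.1, -0.699]
contact_force: [-2.0, -3.6, 6.0]
opening: 0.145
```

```bash
python3 - <<'E'
from h import *
go(b2w(-.110,.090+.035,.098))
E
```

```text
t 4.75 pos [ 0.4866 -0.0039  0.1019] open 0.145 F [-2.  -3.6  6. ] tips 0.014 q6 -1.5
 shift units [-0.0162  0.0325 -0.0054] mm [-2.  -0.1 -3.9] rows(.3)>= 1.0 axes x,y,z: [[0.96, 0.0, 0.28], [-0.28, -0.0, 0.96], [0.0, -1.0, -0.0]]
```

Request:
{"fn": "send_rows", "kwargs": {"plan": [[[0, 0, 0.015], [0, 0, 0]], [[0, 0, 0.01], [0, 0, 0]], [[0, 0, 0], [0, 0, 0]]]}}

```text
time: 5.05
eef_pos: [0.4868, -0.0034, 0.1018]
tcp_rot: [0.704, -0.097, 0.098, -0.697]
contact_force: [-3.8, -12.7, 6.8]
opening: 0.143
```

Request:
{"fn": "send_rows", "kwargs": {"plan": [[[0, 0, 0], [0, 0, 0]], [[0, 0, 0], [0, 0, 0]], [[0, 0, 0], [0, 0, 0]], [[0, -0.2, 0], [0, 0, 0]], [[0, -0.3, 0], [0, 0, 0]], [[0, -0.3, 0], [0, 0, 0]], [[0, -0.2, 0], [0, 0, 0]], [[0, 0, -0.2], [0, 0, 0]], [[0, 0, 0], [0, 0, 0]]], "gripper": 0.4}}

```text
time: 5.95
eef_pos: [0.4797, -0.0237, 0.221]
tcp_rot: [0.7, -0.099, 0.1, -0.7]
contact_force: [-0.9, 0.4, -1.0]
opening: 0.598
```

```bash
python3 - <<'E'
from h import *
go(b2w(-.127,-.030,.12),YAW+np.pi/2)
t=read_camera("top")
print(w2p(t,[b2w(-.110,.125,.102),b2w(-.110,.09,.102)]))
s=read_camera("side")
print(w2p(s,[b2w(-.110,.125,.102),b2w(-.110,.09,.102)]))
cv2.imwrite("pics/k2.png",cv2.resize(s["img"][200:300,240:340],(600,600),interpolation=cv2.INTER_CUBIC))
E
```

```text
t 5.95 pos [ 0.4797 -0.0237  0.221 ] open 0.598 F [-0.9  0.4 -1. ] tips 0.014 q6 -1.55
 turn units [ 0.0001 -0.0002  0.0003] rows>= 1.0
 shift units [-0.1484  0.8418 -1.1231] mm [ -54.5 -124.5 -101. ] rows(.3)>= 5.0 axes x,y,z: [[0.96, 0.0, 0.28], [-0.28, 0.0, 0.96], [0.0, -1.0, 0.0]]
[[289.80942875 310.87722124]
 [306.04983959 315.18047427]]
[[280.60371678 219.26490934]
 [276.41941484 225.4155009 ]]
```

View pics/k2.png

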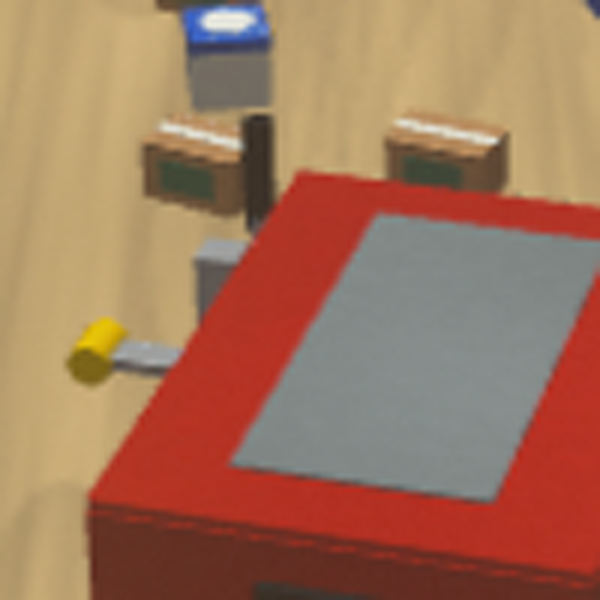

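The knob now shows at the drawn position, and the force on the stop agreed. Next is the tab.

Request:
{"fn": "send_rows", "kwargs": {"plan": [[[-0.05, 0, -0.3], [0, 0, 0]], [[-0.05, 0, -0.3], [0, 0, 0]], [[-0.03, 0, -0.3], [0, 0, 0]], [[-0.02, 0.1, -0.22], [0, 0, 0]], [[0, 0.25, 0], [0, 0, 0]], [[0, 0.3, 0], [0, 0, 0]], [[0, 0.25, 0], [0, 0, 0]], [[0, 0, 0], [0, 0, 0]]]}}

```text
time: 6.85
eef_pos: [0.4216, -0.1442, 0.1069]
tcp_rot: [-0.698, 0.103, -0.095, 0.702]
contact_force: [-0.5, 0.3, -0.6]
opening: 0.602
```

```bash
python3 - <<'E'
from h import *
go(b2w(-.127,-.030,.0685),YAW+np.pi/2)
s=read_camera("side"); print(w2p(s,[b2w(-.127,-.030,.0735),b2w(-.127,-.042,.0735)]))
E
```

```text
t 6.85 pos [ 0.4216 -0.1442  0.1069] open 0.602 F [-0.5  0.3 -0.6] tips 0.014 q6 -1.85
 turn units [-0.0006  0.     -0.0018] rows>= 1.0
 shift units [ 0.0389  0.3197 -0.0236] mm [  3.7  -4.  -38.4] rows(.3)>= 2.0 axes x,y,z: [[0.96, 0.0, 0.28], [-0.28, 0.0, 0.96], [0.0, -1.0, 0.0]]
[[254.31690877 258.26883536]
 [252.56990614 260.83966558]]
```

Request:
{"fn": "send_rows", "kwargs": {"plan": [[[0.03, 0.16, -0.02], [0, 0, 0]], [[0.03, 0.16, 0], [0, 0, 0]], [[0, 0, 0], [0, 0, 0]], [[0, 0, 0], [0, 0, 0]]]}}

```text
time: 7.3
eef_pos: [0.4322, -0.1514, 0.0751]
tcp_rot: [0.7, -0.098, 0.099, -0.7]
contact_force: [0.1, -0.6, 0.2]
opening: 0.596
```

Request:
{"fn": "send_rows", "kwargs": {"plan": [[[0, 0, 0], [0, 0, 0]], [[0, 0, 0], [0, 0, 0]], [[0, 0, 0], [0, 0, 0]], [[0, 0, 0], [0, 0, 0]], [[0, 0, 0], [0, 0, 0]]], "gripper": 1, "grip_force": 20}}

```text
time: 7.8
eef_pos: [0.4327, -0.15, 0.0756]
tcp_rot: [-0.699, 0.099, -0.101, 0.701]
contact_force: [1.0, 7.9, 4.7]
opening: 0.275
```

```bash
python3 - <<'E'
from h import *
go(b2w(-.127,-.030,.0685))
E
```

```text
t 7.8 pos [ 0.4327 -0.15    0.0756] open 0.275 F [1.  7.9 4.7] tips 0.014 q6 -1.85
 shift units [-0.0639  0.0587 -0.0036] mm [-7.5  1.7 -7.1] rows(.3)>= 1.0 axes x,y,z: [[0.96, 0.0, 0.28], [-0.28, 0.0, 0.96], [0.0, -1.0, 0.0]]
```

```bash
python3 - <<'E'
import numpy as np
th=np.r_[0,np.linspace(.04,1.7,22),1.76]
x=95-222*np.cos(th)+3*np.sin(th); z=70.5+222*np.sin(th)+3*np.cos(th)
print(np.c_[np.diff(x),-np.diff(z)].__truediv__(120).round(3).tolist())
E
```

```text
[[0.002, -0.074], [0.014, -0.146], [0.025, -0.144], [0.036, -0.142], [0.047, -0.138], [0.058, -0.134], [0.069, -0.129], [0.079, -0.123], [0.088, -0.117], [0.097, -0.109], [0.105, -0.101], [0.113, -0.093], [0.12, -0.084], [0.126, -0.074], [0.132, -0.064], [0.136, -0.053], [0.14, -0.042], [0.143, -0.031], [0.145, -0.02], [0.146, -0.008], [0.146, 0.004], [0.145, 0.015], [0.109, 0.019]]
```

Request:
{"fn": "send_rows", "kwargs": {"plan": [[[0, -0.075, 0], [0, 0, 0]], [[0.014, -0.146, 0], [0, 0, 0]], [[0.025, -0.144, 0], [0, 0, 0]], [[0.036, -0.142, 0], [0, 0, 0]], [[0.047, -0.138, 0], [0, 0, 0]], [[0.058, -0.134, 0], [0, 0, 0]], [[0.069, -0.129, 0], [0, 0, 0]], [[0.079, -0.123, 0], [0, 0, 0]], [[0.088, -0.117, 0], [0, 0, 0]], [[0.097, -0.109, 0], [0, 0, 0]], [[0.105, -0.101, 0], [0, 0, 0]], [[0, 0, 0], [0, 0, 0]]]}}

```text
time: 9.0
eef_pos: [0.5042, -0.171, 0.2384]
tcp_rot: [-0.699, 0.098, -0.1, 0.701]
contact_force: [0.7, 3.1, -1.3]
opening: 0.274
```

```bash
python3 - <<'E'
from h import *
go(b2w(-.127,-.030,.0685))
s=read_camera("side")
cv2.imwrite("pics/l1.png",cv2.resize(s["img"][100:340,160:480],(640,480)))
E
```

```text
t 9.0 pos [ 0.5042 -0.171   0.2384] open 0.274 F [ 0.7  3.1 -1.3] tips 0.014 q6 -1.81
 shift units [-0.6891  1.4138 -0.0044] mm [ -78.9   22.8 -169.9] rows(.3)>= 6.0 axes x,y,z: [[0.96, 0.0, 0.28], [-0.28, 0.0, 0.96], [0.0, -1.0, 0.0]]
```

View pics/l1.png

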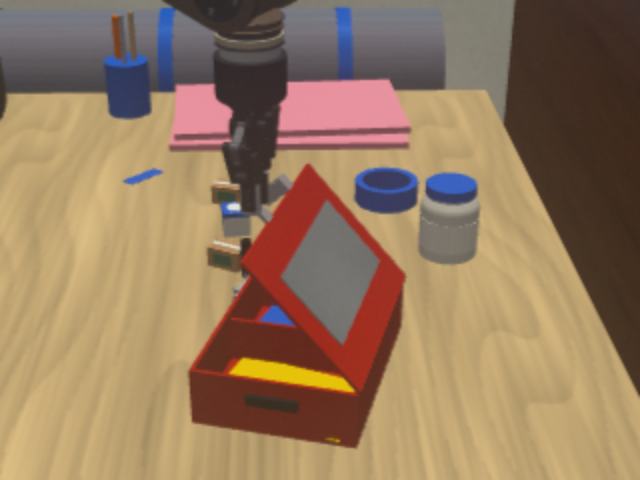

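The lid is rising in the pinch. The yellow mat is in the near compartment (-y) and the blue mat in the far one (+y).

Request:
{"fn": "send_rows", "kwargs": {"plan": [[[0.113, -0.093, 0], [0, 0, 0]], [[0.12, -0.084, 0], [0, 0, 0]], [[0.126, -0.074, 0], [0, 0, 0]], [[0.132, -0.064, 0], [0, 0, 0]], [[0.136, -0.053, 0], [0, 0, 0]], [[0.14, -0.042, 0], [0, 0, 0]], [[0.143, -0.031, 0], [0, 0, 0]], [[0.145, -0.02, 0], [0, 0, 0]], [[0.146, -0.008, 0], [0, 0, 0]], [[0.146, 0.004, 0], [0, 0, 0]], [[0.145, 0.015, 0], [0, 0, 0]], [[0.11, 0.019, 0], [0, 0, 0]]]}}

```text
time: 10.25
eef_pos: [0.6874, -0.225, 0.2884]
tcp_rot: [-0.7, 0.099, -0.098, 0.7]
contact_force: [-0.1, 1.3, -0.9]
opening: 0.273
```

Request:
{"fn": "send_rows", "kwargs": {"plan": [[[0, 0, 0], [0, 0, 0]], [[0, 0, 0], [0, 0, 0]]]}}

```text
time: 10.45
eef_pos: [0.6869, -0.2248, 0.2885]
tcp_rot: [-0.7, 0.099, -0.099, 0.7]
contact_force: [0.2, 2.5, -0.7]
opening: 0.275
```

```bash
python3 - <<'E'
from h import *
go(b2w(-.127,-.030,.0685))
E
```

```text
t 10.45 pos [ 0.6869 -0.2248  0.2885] open 0.275 F [ 0.2  2.5 -0.7] tips 0.014 q6 -1.75
 shift units [-2.2705  1.8346  0.0086] mm [-261.6   76.6 -220. ] rows(.3)>= 10.0 axes x,y,z: [[0.96, -0.0, 0.28], [-0.28, 0.0, 0.96], [-0.0, -1.0, 0.0]]
```

Request:
{"fn": "send_rows", "kwargs": {"plan": [[[0, 0, 0], [0, 0, 0]], [[0, 0, 0], [0, 0, 0]], [[0, 0, 0], [0, 0, 0]], [[0, 0, 0], [0, 0, 0]], [[0, -0.1, 0], [0, 0, 0]], [[0, -0.2, 0], [0, 0, 0]], [[-0.1, -0.2, 0], [0, 0, 0]], [[-0.3, 0, 0], [0, 0, 0]], [[-0.3, 0, 0], [0, 0, 0]], [[-0.3, 0, 0], [0, 0, 0]], [[-0.3, 0, 0], [0, 0, 0]], [[-0.3, 0, 0], [0, 0, 0]]], "gripper": 0.45}}

```text
time: 11.65
eef_pos: [0.5015, -0.1716, 0.3497]
tcp_rot: [0.7, -0.098, 0.1, -0.7]
contact_force: [-0.9, -1.6, 0.5]
opening: 0.547
```

```bash
python3 - <<'E'
from h import *
go()
s=read_camera("side");t=read_camera("top")
a=cv2.resize(s["img"][100:340,160:480],(533,400)); b=t["img"][190:350,110:440]
cv2.imwrite("pics/l2.png",b if 0 else cv2.resize(b,(792,384),interpolation=cv2.INTER_CUBIC)); 
# items
im=t["img"]; b,g,r=[im[...,i].astype(int) for i in range(3)]
blur=cv2.GaussianBlur(im,(3,3),0)
for nm,m,z in(("tub",(b>r+25)&(b>90),.04),("white",(b>100)&(r-b<35)&(r>125),.03)):
    m=m.astype(np.uint8); m[:,:110]=0;m[:,290:]=0;m[:255]=0;m[380:]=0
    n,L,st,ce=cv2.connectedComponentsWithStats(m)
    for i in range(1,n):
        if st[i,4]<12: continue
        pts=np.argwhere(L==i)[:,::-1].astype(np.float32); (cx,cy),wh,an=cv2.minAreaRect(pts)
        print(nm,st[i].tolist(),ce[i].round(1),p2w(t,ce[i],z).round(4),wh,an)
E
```

```text
t 11.65 pos [ 0.5015 -0.1716  0.3497] open 0.547 F [-0.9 -1.6  0.5] tips 0.014 q6 -1.81
tub [180, 312, 20, 20, 213] [189.9 321.3] [[0.4637 0.222  0.04  ]] (17.714662551879883, 18.474946975708008) 81.25383758544922
white [231, 262, 11, 21, 73] [236.3 272.4] [[0.5697 0.1198 0.03  ]] (3.3104233741760254, 21.517749786376953) 24.443954467773438
white [283, 304, 7, 5, 23] [285.9 305.8] [[0.4922 0.0093 0.03  ]] (4.919349193572998, 4.472135543823242) 26.56505012512207
white [231, 313, 13, 21, 77] [237.3 323.1] [[0.4563 0.1186 0.03  ]] (3.3995001316070557, 22.33957290649414) 29.05460548400879
white [139, 317, 9, 23, 77] [142.8 327.8] [[0.4511 0.3307 0.03  ]] (3.1622772216796875, 22.452171325683594) 18.434946060180664
white [184, 316, 13, 12, 123] [189.7 321.4] [[0.4627 0.2253 0.03  ]] (11.0, 12.0) 90.0
```

View pics/l2.png

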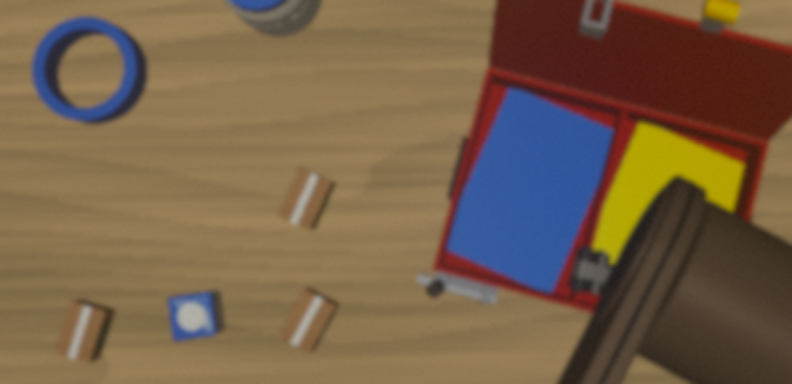

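The lid stays up by itself. There are three cartons and one tub, all unchanged. I'll get their yaws and check the box pose against the blue mat.

```bash
cat >> h.py <<'E'
def find(t,xmax=290):
    im=t["img"]; b,g,r=[im[...,i].astype(int) for i in range(3)]; out=[]
    for nm,m,z in(("tub",((b>r+25)&(b>90))|((b>140)&(r>140)),.04),("carton",(b>95)&(r-b<38)&(r>120),.03)):
        m=m.astype(np.uint8); m[:,:110]=0;m[:,xmax:]=0;m[:255]=0;m[390:]=0
        n,L,st,ce=cv2.connectedComponentsWithStats(m)
        for i in range(1,n):
            pts=np.argwhere(L==i)[:,::-1]; W=p2w(t,pts,z)[:,:2].astype(np.float32)
            (c,wh,an)=cv2.minAreaRect((W*1000))
            e=W-W.mean(0); w,V=np.linalg.eigh(e.T@e); v=V[:,1]*np.sign(V[0,1])
            L1=max(wh)
            if nm=="tub" and min(wh)>30 : out.append((nm,W.mean(0).round(4),an,wh))
            if nm=="carton" and L1>38 and min(wh)<20: out.append((nm,W.mean(0).round(4),np.rad2deg(np.arctan2(v[1],v[0])).round(1),wh))
    return out
E
python3 - <<'E'
from h import *
t=read_camera("top")
for o in find(t): print(o)
im=t["img"]; b,g,r=[im[...,i].astype(int) for i in range(3)]
m=((b>r+50)&(b>100)).astype(np.uint8); m[:,:285]=0;m[:,375:]=0;m[:215]=0;m[325:]=0
cn,_=cv2.findContours(m,cv2.RETR_EXTERNAL,cv2.CHAIN_APPROX_NONE);k=max(cn,key=cv2.contourArea)
W=p2w(t,k[:,0],.008)[:,:2].astype(np.float32)*1000; print(cv2.minAreaRect(W), "expect",b2w(0,.065,0))
E
```

```text
('tub', array([0.4638, 0.2223], dtype=float32), 7.267531871795654, (39.01997375488281, 40.46318435668945))
('carton', array([0.5704, 0.1196], dtype=float32), np.float32(-25.4), (8.075765609741211, 49.208892822265625))
('carton', array([0.4563, 0.1188], dtype=float32), np.float32(-29.8), (7.892605304718018, 51.41216278076172))
('carton', array([0.4513, 0.3308], dtype=float32), np.float32(-17.0), (8.318219184875488, 50.08551788330078))
((574.0424194335938, -93.4986343383789), (113.94915008544922, 168.26193237304688), 64.42182159423828) expect [ 0.57362545 -0.09214935  0.        ]
```

```bash
python3 - <<'E'
from h import *
go([.5704,.1196,.15],np.deg2rad(64.6))
E
```

```text
t 11.8 pos [ 0.5017 -0.1715  0.3499] open 0.551 F [ 0.  -0.7 -1. ] tips 0.014 q6 -1.81
 turn units [0.0001 0.0258 0.0004] rows>= 2.0
 shift units [-0.5233  1.6655  2.4366] mm [  68.7  291.1 -199.9] rows(.3)>= 10.0 axes x,y,z: [[0.9, 0.0, 0.43], [-0.43, 0.0, 0.9], [0.0, -1.0, 0.0]]
```

Request:
{"fn": "send_rows", "kwargs": {"plan": [[[0, 0, 0], [0, 0.013, 0]], [[0, 0, 0], [0, 0.0128, 0]], [[-0.06, 0, 0.3], [0, 0, 0]], [[-0.06, 0, 0.3], [0, 0, 0]], [[-0.06, 0, 0.3], [0, 0, 0]], [[-0.06, 0.2, 0.3], [0, 0, 0]], [[-0.06, 0.2, 0.3], [0, 0, 0]], [[-0.06, 0.2, 0.3], [0, 0, 0]], [[-0.06, 0.25, 0.3], [0, 0, 0]], [[-0.06, 0.3, 0.3], [0, 0, 0]], [[-0.04, 0.3, 0.04], [0, 0, 0]], [[0, 0.22, 0], [0, 0, 0]]], "gripper": 0.3}}

```text
time: 13.0
eef_pos: [0.572, 0.1203, 0.1468]
tcp_rot: [0.69, -0.155, 0.154, -0.69]
contact_force: [-0.1, 0.3, -0.1]
opening: 0.698
```

```bash
python3 - <<'E'
from h import *
go([.5704,.1196,.022],np.deg2rad(64.6))
E
```

```text
t 13.0 pos [0.572  0.1203 0.1468] open 0.698 F [-0.1  0.3 -0.1] tips 0.014 q6 -1.1
 turn units [ 0.0001  0.0005 -0.0002] rows>= 1.0
 shift units [-0.0099  1.0397 -0.0113] mm [  -1.6   -0.7 -124.8] rows(.3)>= 4.0 axes x,y,z: [[0.9, 0.0, 0.43], [-0.43, 0.0, 0.9], [0.0, -1.0, 0.0]]
```

Request:
{"fn": "send_rows", "kwargs": {"plan": [[[-0.01, 0.3, -0.01], [0, 0, 0]], [[0, 0.3, 0], [0, 0, 0]], [[0, 0.25, 0], [0, 0, 0]], [[0, 0.19, 0], [0, 0, 0]], [[0, 0, 0], [0, 0, 0]], [[0, 0, 0], [0, 0, 0]]]}}

```text
time: 13.6
eef_pos: [0.5713, 0.1179, 0.0245]
tcp_rot: [-0.69, 0.155, -0.156, 0.69]
contact_force: [0.0, 0.0, 0.5]
opening: 0.697
```

Request:
{"fn": "send_rows", "kwargs": {"plan": [[[0, 0, 0], [0, 0, 0]], [[0, 0, 0], [0, 0, 0]], [[0, 0, 0], [0, 0, 0]], [[0, 0, 0], [0, 0, 0]], [[0, 0, 0], [0, 0, 0]], [[0, -0.1, 0], [0, 0, 0]], [[0, -0.3, 0], [0, 0, 0]], [[0, -0.3, 0], [0, 0, 0]], [[0, -0.3, 0], [0, 0, 0]], [[0, -0.3, 0], [0, 0, 0]], [[0, -0.2, 0], [0, 0, 0]]], "gripper": 1, "grip_force": 45}}

```text
time: 14.7
eef_pos: [0.5703, 0.1178, 0.2075]
tcp_rot: [-0.69, 0.154, -0.156, 0.69]
contact_force: [0.3, -1.0, -1.2]
opening: 0.387
```

```bash
python3 - <<'E'
from h import *
go(b2w(.052,-.065,.2),YAW+np.pi/2)
E
```

```text
t 14.7 pos [0.5703 0.1178 0.2075] open 0.387 F [ 0.3 -1.  -1.2] tips 0.014 q6 -1.1
 turn units [-0.0001 -0.0258  0.0004] rows>= 2.0
 shift units [ 0.9452  0.0627 -2.7568] mm [  17.2 -349.3   -7.5] rows(.3)>= 10.0 axes x,y,z: [[0.96, 0.0, 0.28], [-0.28, 0.0, 0.96], [0.0, -1.0, 0.0]]
```

Request:
{"fn": "send_rows", "kwargs": {"plan": [[[0, 0, 0], [0, -0.013, 0]], [[0, 0, 0], [0, -0.0128, 0]], [[0.1, 0, -0.3], [0, 0, 0]], [[0.1, 0, -0.3], [0, 0, 0]], [[0.1, 0, -0.3], [0, 0, 0]], [[0.1, 0, -0.3], [0, 0, 0]], [[0.1, 0, -0.3], [0, 0, 0]], [[0.1, 0, -0.3], [0, 0, 0]], [[0.1, 0, -0.3], [0, 0, 0]], [[0.1, 0, -0.3], [0, 0, 0]], [[0.1, 0, -0.2], [0, 0, 0]], [[0.05, 0, -0.16], [0, 0, 0]]]}}

```text
time: 15.9
eef_pos: [0.5872, -0.2336, 0.2041]
tcp_rot: [-0.7, 0.1, -0.099, 0.7]
contact_force: [0.6, 0.6, -1.3]
opening: 0.386
```

```bash
python3 - <<'E'
from h import *
go(b2w(.052,-.065,.034),YAW+np.pi/2)
E
```

```text
t 15.9 pos [ 0.5872 -0.2336  0.2041] open 0.386 F [ 0.6  0.6 -1.3] tips 0.014 q6 -1.83
 turn units [-0.     -0.0002 -0.0002] rows>= 1.0
 shift units [-0.0024  1.4172  0.0181] mm [   0.3    2.2 -170.1] rows(.3)>= 5.0 axes x,y,z: [[0.96, 0.0, 0.28], [-0.28, 0.0, 0.96], [0.0, -1.0, 0.0]]
```

Request:
{"fn": "send_rows", "kwargs": {"plan": [[[0, 0.3, 0.018], [0, 0, 0]], [[0, 0.3, 0], [0, 0, 0]], [[0, 0.3, 0], [0, 0, 0]], [[0, 0.2, 0], [0, 0, 0]], [[0, 0.15, 0], [0, 0, 0]], [[0, 0.1, 0], [0, 0, 0]], [[0, 0.06, 0], [0, 0, 0]], [[0, 0, 0], [0, 0, 0]]]}}

```text
time: 16.7
eef_pos: [0.5887, -0.2299, 0.0357]
tcp_rot: [0.7, -0.099, 0.099, -0.7]
contact_force: [0.1, 0.4, -0.5]
opening: 0.385
```

Request:
{"fn": "send_rows", "kwargs": {"plan": [[[0, 0, 0], [0, 0, 0]], [[0, 0, 0], [0, 0, 0]], [[0, 0, 0], [0, 0, 0]], [[0, 0, 0], [0, 0, 0]], [[0, -0.2, 0], [0, 0, 0]], [[0, -0.3, 0], [0, 0, 0]], [[0, -0.3, 0], [0, 0, 0]], [[0, -0.3, 0], [0, 0, 0]], [[0, -0.3, 0], [0, 0, 0]]], "gripper": 0.4}}

```text
time: 17.6
eef_pos: [0.5882, -0.2298, 0.2045]
tcp_rot: [0.7, -0.099, 0.099, -0.7]
contact_force: [0.4, -0.6, -0.6]
opening: 0.6
```

```bash
python3 - <<'E'
from h import *
for o in find(read_camera("top")): print(o)
go([.4563,.1188,.15],np.deg2rad(60.2))
E
```

```text
('tub', array([0.4636, 0.2223], dtype=float32), 7.978699207305908, (39.12095642089844, 40.699851989746094))
('carton', array([0.4562, 0.1188], dtype=float32), np.float32(-29.9), (7.845882892608643, 51.426475524902344))
('carton', array([0.4513, 0.3308], dtype=float32), np.float32(-17.0), (8.318219184875488, 50.08551788330078))
t 17.65 pos [ 0.5914 -0.2315  0.2127] open 0.601 F [ 1.1 -0.3  4.5] tips 0.014 q6 -1.82
 turn units [0.0003 0.0381 0.002 ] rows>= 2.0
 shift units [-2.4276  0.5224  1.974 ] mm [-135.1  350.3  -62.7] rows(.3)>= 11.0 axes x,y,z: [[0.87, 0.0, 0.5], [-0.5, 0.0, 0.87], [0.0, -1.0, 0.0]]
```

Request:
{"fn": "send_rows", "kwargs": {"plan": [[[0, 0, 0], [0, 0.019, 0]], [[0, 0, 0], [0, 0.0191, 0]], [[-0.24, 0, 0.2], [0, 0, 0]], [[-0.24, 0, 0.2], [0, 0, 0]], [[-0.24, 0, 0.2], [0, 0, 0]], [[-0.24, 0, 0.2], [0, 0, 0]], [[-0.24, 0, 0.2], [0, 0, 0]], [[-0.24, 0, 0.2], [0, 0, 0]], [[-0.24, 0, 0.2], [0, 0, 0]], [[-0.24, 0.1, 0.2], [0, 0, 0]], [[-0.24, 0.2, 0.2], [0, 0, 0]], [[-0.24, 0.2, 0.17], [0, 0, 0]]], "gripper": 0.3}}

```text
time: 18.85
eef_pos: [0.456, 0.1198, 0.1432]
tcp_rot: [-0.683, 0.181, -0.183, 0.684]
contact_force: [-0.6, 0.3, -1.1]
opening: 0.699
```

```bash
python3 - <<'E'
from h import *
for i in range(3): go([.4563,.1188,.022],np.deg2rad(60.2)) if i==2 else read_camera("top")
E
```

```text
t 18.95 pos [0.4514 0.121  0.139 ] open 0.701 F [-0.8  0.5 -1.3] tips 0.014 q6 -1.01
 turn units [ 0.0006  0.0006 -0.0012] rows>= 1.0
 shift units [0.0445 0.9751 0.004 ] mm [   4.9   -2.2 -117. ] rows(.3)>= 4.0 axes x,y,z: [[0.87, 0.0, 0.5], [-0.5, 0.0, 0.87], [0.0, -1.0, 0.0]]
```

Request:
{"fn": "send_rows", "kwargs": {"plan": [[[0.03, 0.25, 0], [0, 0, 0]], [[0.01, 0.25, 0], [0, 0, 0]], [[0, 0.25, 0], [0, 0, 0]], [[0, 0.2, 0], [0, 0, 0]], [[0, 0, 0], [0, 0, 0]], [[0, 0, 0], [0, 0, 0]], [[0, 0, 0], [0, 0, 0]]]}}

```text
time: 19.65
eef_pos: [0.462, 0.1158, 0.0308]
tcp_rot: [-0.683, 0.181, -0.183, 0.684]
contact_force: [0.3, 0.2, 0.5]
opening: 0.701
```

Request:
{"fn": "send_rows", "kwargs": {"plan": [[[0, 0, 0], [0, 0, 0]], [[0, 0, 0], [0, 0, 0]], [[0, 0, 0], [0, 0, 0]], [[0, 0, 0], [0, 0, 0]], [[0, 0, 0], [0, 0, 0]]], "gripper": 1}}

```text
time: 20.15
eef_pos: [0.4617, 0.1161, 0.0307]
tcp_rot: [-0.683, 0.181, -0.183, 0.684]
contact_force: [-0.4, -0.7, 6.2]
opening: 0.383
```

Request:
{"fn": "send_rows", "kwargs": {"plan": [[[0, -0.1, 0], [0, 0, 0]], [[0, -0.3, 0], [0, 0, 0]], [[0, -0.3, 0], [0, 0, 0]], [[0, -0.3, 0], [0, 0, 0]], [[0, -0.3, 0], [0, 0, 0]], [[0, -0.2, 0], [0, 0, 0]], [[0, 0, 0], [0, 0, 0]]]}}

```text
time: 20.85
eef_pos: [0.4622, 0.1161, 0.2136]
tcp_rot: [-0.682, 0.179, -0.185, 0.684]
contact_force: [1.4, 0.3, -1.0]
opening: 0.387
```

```bash
python3 - <<'E'
from h import *
go(b2w(-.004,-.065,.2),YAW+np.pi/2)
E
```

```text
t 20.85 pos [0.4622 0.1161 0.2136] open 0.387 F [ 1.4  0.3 -1. ] tips 0.014 q6 -1.02
 turn units [-0.0006 -0.038   0.0013] rows>= 2.0
 shift units [ 1.3398  0.1132 -2.4936] mm [  71.5 -332.1  -13.6] rows(.3)>= 10.0 axes x,y,z: [[0.96, 0.0, 0.28], [-0.28, 0.0, 0.96], [0.0, -1.0, 0.0]]
```

Request:
{"fn": "send_rows", "kwargs": {"plan": [[[0, 0, 0], [0, -0.019, 0]], [[0, 0, 0], [0, -0.019, 0]], [[0.14, 0, -0.25], [0, 0, 0]], [[0.14, 0, -0.25], [0, 0, 0]], [[0.14, 0, -0.25], [0, 0, 0]], [[0.14, 0, -0.25], [0, 0, 0]], [[0.14, 0, -0.25], [0, 0, 0]], [[0.14, 0, -0.25], [0, 0, 0]], [[0.14, 0, -0.25], [0, 0, 0]], [[0.14, 0, -0.25], [0, 0, 0]], [[0.14, 0, -0.25], [0, 0, 0]], [[0.13, 0, -0.24], [0, 0, 0]]]}}

```text
time: 22.05
eef_pos: [0.5363, -0.2182, 0.2063]
tcp_rot: [-0.699, 0.101, -0.098, 0.701]
contact_force: [0.1, 0.8, -0.6]
opening: 0.38
```

Request:
{"fn": "send_rows", "kwargs": {"plan": [[[0, 0, 0], [0, 0, 0]], [[0, 0, 0], [0, 0, 0]], [[0, 0, 0], [0, 0, 0]]]}}

```text
time: 22.35
eef_pos: [0.5365, -0.2162, 0.2074]
tcp_rot: [-0.7, 0.1, -0.098, 0.701]
contact_force: [0.5, 0.2, -0.2]
opening: 0.387
```

```bash
python3 - <<'E'
from h import *
go(b2w(.0025,-.065,.040),YAW+np.pi/2)
E
```

```text
t 22.35 pos [ 0.5365 -0.2162  0.2074] open 0.387 F [ 0.5  0.2 -0.2] tips 0.014 q6 -1.85
 turn units [-0.0002 -0.     -0.0005] rows>= 1.0
 shift units [ 0.0312  1.3948 -0.0047] mm [   3.4   -1.6 -167.4] rows(.3)>= 5.0 axes x,y,z: [[0.96, 0.0, 0.28], [-0.28, 0.0, 0.96], [0.0, -1.0, 0.0]]
```

Request:
{"fn": "send_rows", "kwargs": {"plan": [[[0.03, 0.3, 0], [0, 0, 0]], [[0, 0.3, 0], [0, 0, 0]], [[0, 0.3, 0], [0, 0, 0]], [[0, 0.2, 0], [0, 0, 0]], [[0, 0.15, 0], [0, 0, 0]], [[0, 0.1, 0], [0, 0, 0]], [[0, 0.04, 0], [0, 0, 0]], [[0, 0, 0], [0, 0, 0]], [[0, 0, 0], [0, 0, 0]]]}}

```text
time: 23.25
eef_pos: [0.5416, -0.2186, 0.0433]
tcp_rot: [0.7, -0.098, 0.1, -0.7]
contact_force: [0.9, -0.6, -1.0]
opening: 0.384
```

Request:
{"fn": "send_rows", "kwargs": {"plan": [[[0, 0, 0], [0, 0, 0]], [[0, 0, 0], [0, 0, 0]], [[0, 0, 0], [0, 0, 0]], [[0, 0, 0], [0, 0, 0]], [[0, -0.2, 0], [0, 0, 0]], [[0, -0.3, 0], [0, 0, 0]], [[0, -0.3, 0], [0, 0, 0]], [[0, -0.3, 0], [0, 0, 0]], [[0, -0.3, 0], [0, 0, 0]], [[0, 0, 0], [0, 0, 0]], [[0, 0, 0], [0, 0, 0]], [[0, 0, 0], [0, 0, 0]]], "gripper": 0.4}}

```text
time: 24.45
eef_pos: [0.5401, -0.2179, 0.2086]
tcp_rot: [-0.7, 0.1, -0.098, 0.7]
contact_force: [-0.4, -0.6, -0.3]
opening: 0.6
```

```bash
python3 - <<'E'
from h import *
for o in find(read_camera("top")): print(o)
go([.4513,.3308,.15],np.deg2rad(73.0))
E
```

```text
('tub', array([0.4637, 0.2223], dtype=float32), 7.016563415527344, (39.20869064331055, 40.38277053833008))
('carton', array([0.4513, 0.3308], dtype=float32), np.float32(-17.0), (8.318219184875488, 50.08551788330078))
t 24.5 pos [ 0.5399 -0.2178  0.2081] open 0.598 F [-0.5 -0.2  0.5] tips 0.014 q6 -1.85
 turn units [-0.0002  0.0024 -0.0006] rows>= 1.0
 shift units [-2.0428  0.4842  4.1563] mm [-88.6 548.6 -58.1] rows(.3)>= 16.0 axes x,y,z: [[0.96, 0.0, 0.29], [-0.29, 0.0, 0.96], [0.0, -1.0, 0.0]]
```

Request:
{"fn": "send_rows", "kwargs": {"plan": [[[-0.12, 0, 0.26], [0, 0.0024, 0]], [[-0.12, 0, 0.26], [0, 0, 0]], [[-0.12, 0, 0.26], [0, 0, 0]], [[-0.12, 0, 0.26], [0, 0, 0]], [[-0.12, 0, 0.26], [0, 0, 0]], [[-0.12, 0, 0.26], [0, 0, 0]], [[-0.12, 0, 0.26], [0, 0, 0]], [[-0.12, 0, 0.26], [0, 0, 0]], [[-0.12, 0, 0.26], [0, 0, 0]], [[-0.12, 0, 0.26], [0, 0, 0]], [[-0.12, 0, 0.26], [0, 0, 0]], [[-0.12, 0, 0.26], [0, 0, 0]]], "gripper": 0.3}}

```text
time: 25.7
eef_pos: [0.4833, 0.1913, 0.2083]
tcp_rot: [0.7, -0.106, 0.103, -0.699]
contact_force: [0.9, -0.5, -0.5]
opening: 0.697
```

Request:
{"fn": "send_rows", "kwargs": {"plan": [[[-0.15, 0.1, 0.26], [0, 0, 0]], [[-0.15, 0.15, 0.26], [0, 0, 0]], [[-0.15, 0.15, 0.26], [0, 0, 0]], [[-0.15, 0.08, 0.26], [0, 0, 0]], [[0, 0, 0], [0, 0, 0]], [[0, 0, 0], [0, 0, 0]], [[0, 0, 0], [0, 0, 0]], [[0, 0, 0], [0, 0, 0]]]}}

```text
time: 26.5
eef_pos: [0.4527, 0.3296, 0.1528]
tcp_rot: [0.699, -0.105, 0.105, -0.699]
contact_force: [-0.3, 0.5, 1.1]
opening: 0.702
```

```bash
python3 - <<'E'
from h import *
go([.4513,.3308,.024],np.deg2rad(73.0))
E
```

```text
t 26.5 pos [0.4527 0.3296 0.1528] open 0.702 F [-0.3  0.5  1.1] tips 0.014 q6 -0.82
 turn units [-0.     -0.0002  0.    ] rows>= 1.0
 shift units [-0.0146  1.0731  0.0064] mm [  -1.4    1.2 -128.8] rows(.3)>= 4.0 axes x,y,z: [[0.96, 0.0, 0.29], [-0.29, 0.0, 0.96], [0.0, -1.0, 0.0]]
```

Request:
{"fn": "send_rows", "kwargs": {"plan": [[[-0.015, 0.3, 0.006], [0, 0, 0]], [[0, 0.3, 0], [0, 0, 0]], [[0, 0.3, 0], [0, 0, 0]], [[0, 0.17, 0], [0, 0, 0]], [[0, 0, 0], [0, 0, 0]], [[0, 0, 0], [0, 0, 0]], [[0, 0, 0], [0, 0, 0]]]}}

```text
time: 27.2
eef_pos: [0.4524, 0.3321, 0.0263]
tcp_rot: [-0.699, 0.104, -0.106, 0.7]
contact_force: [-0.5, -0.8, 0.3]
opening: 0.699
```

Request:
{"fn": "send_rows", "kwargs": {"plan": [[[0, 0, 0], [0, 0, 0]], [[0, 0, 0], [0, 0, 0]], [[0, 0, 0], [0, 0, 0]], [[0, 0, 0], [0, 0, 0]], [[0, 0, 0], [0, 0, 0]]], "gripper": 1}}

```text
time: 27.7
eef_pos: [0.452, 0.3323, 0.026]
tcp_rot: [-0.699, 0.104, -0.105, 0.7]
contact_force: [-0.2, -1.8, 6.5]
opening: 0.384
```

Request:
{"fn": "send_rows", "kwargs": {"plan": [[[0, -0.1, 0], [0, 0, 0]], [[0, -0.3, 0], [0, 0, 0]], [[0, -0.3, 0], [0, 0, 0]], [[0, -0.3, 0], [0, 0, 0]], [[0, -0.3, 0], [0, 0, 0]], [[0, -0.2, 0], [0, 0, 0]], [[0, 0, 0], [0, 0, 0]], [[0, 0, 0], [0, 0, 0]]]}}

```text
time: 28.5
eef_pos: [0.4501, 0.3315, 0.2037]
tcp_rot: [0.699, -0.105, 0.104, -0.699]
contact_force: [0.7, -0.4, -1.4]
opening: 0.384
```

```bash
python3 - <<'E'
from h import *
go(b2w(-.060,-.065,.2),YAW+np.pi/2)
E
```

```text
t 28.5 pos [0.4501 0.3315 0.2037] open 0.384 F [ 0.7 -0.4 -1.4] tips 0.014 q6 -0.82
 turn units [ 0.0001 -0.0025 -0.0001] rows>= 1.0
 shift units [ 1.4678  0.0308 -4.19  ] mm [  29.8 -531.9   -3.7] rows(.3)>= 15.0 axes x,y,z: [[0.96, 0.0, 0.28], [-0.28, 0.0, 0.96], [0.0, -1.0, 0.0]]
```

```bash
python3 - <<'E'
from h import *
t=read_camera("top"); cv2.imwrite("pics/p3.png",cv2.resize(t["img"][200:350,280:440],(640,600),interpolation=cv2.INTER_CUBIC))
print(w2p(t,[b2w(.051,-.065,.038),b2w(-.004,-.065,.038),b2w(-.06,-.065,.038)]))
E
```

```text
[[392.11647471 260.81368688]
 [386.20628193 284.66888693]
 [380.13523682 309.17333214]]
```

View pics/p3.png

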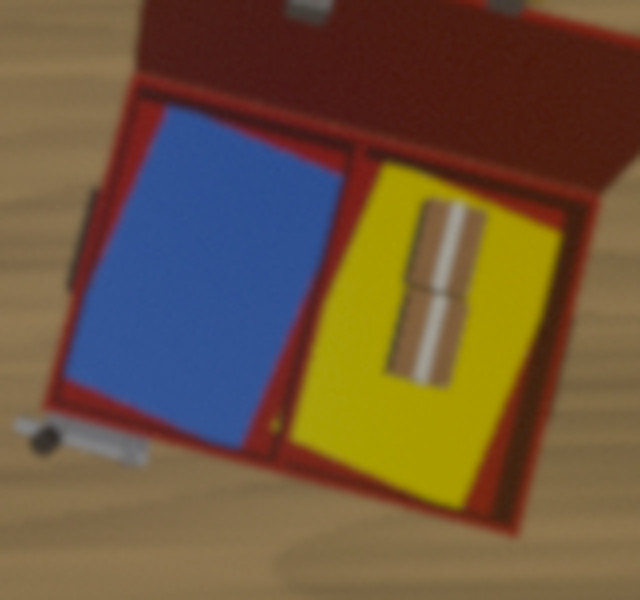

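Cartons A and B lie in the yellow compartment within 1 px of where I predicted, at about (392,261) and (387,284). The knob is still drawn. Now I'll place C.

Request:
{"fn": "send_rows", "kwargs": {"plan": [[[0.1, 0, -0.28], [0, -0.0025, 0]], [[0.1, 0, -0.28], [0, 0, 0]], [[0.1, 0, -0.28], [0, 0, 0]], [[0.1, 0, -0.28], [0, 0, 0]], [[0.1, 0, -0.28], [0, 0, 0]], [[0.1, 0, -0.28], [0, 0, 0]], [[0.1, 0, -0.28], [0, 0, 0]], [[0.1, 0, -0.28], [0, 0, 0]], [[0.1, 0, -0.28], [0, 0, 0]], [[0.1, 0, -0.28], [0, 0, 0]], [[0.1, 0, -0.28], [0, 0, 0]], [[0.1, 0, -0.28], [0, 0, 0]]]}}

```text
time: 29.75
eef_pos: [0.4751, -0.0965, 0.2013]
tcp_rot: [-0.7, 0.101, -0.097, 0.701]
contact_force: [-0.1, 0.2, -1.5]
opening: 0.386
```

Request:
{"fn": "send_rows", "kwargs": {"plan": [[[0.1, 0, -0.28], [0, 0, 0]], [[0.1, 0, -0.28], [0, 0, 0]], [[0.07, 0, -0.27], [0, 0, 0]], [[0, 0, 0], [0, 0, 0]], [[0, 0, 0], [0, 0, 0]], [[0, 0, 0], [0, 0, 0]], [[0, 0, 0], [0, 0, 0]]]}}

```text
time: 30.45
eef_pos: [0.4799, -0.199, 0.2033]
tcp_rot: [-0.7, 0.099, -0.098, 0.701]
contact_force: [-1.0, 0.5, -1.1]
opening: 0.391
```

```bash
python3 - <<'E'
from h import *
go(b2w(-.060,-.065,.0355),YAW+np.pi/2)
E
```

```text
t 30.45 pos [ 0.4799 -0.199   0.2033] open 0.391 F [-1.   0.5 -1.1] tips 0.014 q6 -1.88
 turn units [-0.0001  0.0002 -0.0003] rows>= 1.0
 shift units [ 0.0038  1.3983 -0.0111] mm [ 1.000e-01 -1.400e+00 -1.678e+02] rows(.3)>= 5.0 axes x,y,z: [[0.96, 0.0, 0.28], [-0.28, 0.0, 0.96], [0.0, -1.0, 0.0]]
```

Request:
{"fn": "send_rows", "kwargs": {"plan": [[[0, 0.3, -0.01], [0, 0, 0]], [[0, 0.3, 0], [0, 0, 0]], [[0, 0.3, 0], [0, 0, 0]], [[0, 0.2, 0], [0, 0, 0]], [[0, 0.15, 0], [0, 0, 0]], [[0, 0.1, 0], [0, 0, 0]], [[0, 0.04, 0], [0, 0, 0]], [[0, 0, 0], [0, 0, 0]], [[0, 0, 0], [0, 0, 0]]]}}

```text
time: 31.35
eef_pos: [0.4807, -0.2018, 0.0385]
tcp_rot: [0.7, -0.098, 0.1, -0.7]
contact_force: [0.1, -0.1, -1.5]
opening: 0.388
```

Request:
{"fn": "send_rows", "kwargs": {"plan": [[[0, 0, 0], [0, 0, 0]], [[0, 0, 0], [0, 0, 0]], [[0, 0, 0], [0, 0, 0]], [[0, 0, 0], [0, 0, 0]], [[0, -0.2, 0], [0, 0, 0]], [[0, -0.3, 0], [0, 0, 0]], [[0, -0.3, 0], [0, 0, 0]], [[0, -0.3, 0], [0, 0, 0]], [[0, -0.3, 0], [0, 0, 0]], [[0, 0, 0], [0, 0, 0]], [[0, 0, 0], [0, 0, 0]], [[0, 0, 0], [0, 0, 0]]], "gripper": 0.4}}

```text
time: 32.55
eef_pos: [0.4791, -0.201, 0.2039]
tcp_rot: [-0.7, 0.1, -0.098, 0.701]
contact_force: [0.3, -0.1, -0.0]
opening: 0.601
```

```bash
python3 - <<'E'
from h import *
for o in find(read_camera("top")): print(o)
go([.4637,.2223,.15],np.deg2rad(97.3))
go([.4637,.2223,.15],np.deg2rad(7.3))
E
```

```text
('tub', array([0.4637, 0.2223], dtype=float32), 7.267531871795654, (39.01997375488281, 40.46318435668945))
t 32.6 pos [ 0.4789 -0.2009  0.2035] open 0.599 F [ 0.8  1.  -0.2] tips 0.014 q6 -1.88
 turn units [-0.0003 -0.065  -0.0005] rows>= 3.0
 shift units [0.3222 0.4458 3.514 ] mm [-15.2 423.2 -53.5] rows(.3)>= 12.0 axes x,y,z: [[0.99, 0.0, -0.13], [0.13, 0.0, 0.99], [0.0, -1.0, 0.0]]
t 32.6 pos [ 0.4789 -0.2009  0.2035] open 0.599 F [ 0.8  1.  -0.2] tips 0.014 q6 -1.88
 turn units [ 0.0002  0.185  -0.0006] rows>= 8.0
 shift units [-3.514   0.4458  0.3222] mm [-15.2 423.2 -53.5] rows(.3)>= 12.0 axes x,y,z: [[0.13, 0.0, 0.99], [-0.99, 0.0, 0.13], [0.0, -1.0, 0.0]]
```

Request:
{"fn": "send_rows", "kwargs": {"plan": [[[0, 0, 0], [0, -0.0217, 0]], [[0, 0, 0], [0, -0.0217, 0]], [[0, 0, 0], [0, -0.0216, 0]], [[0.03, 0, 0.29], [0, 0, 0]], [[0.03, 0, 0.29], [0, 0, 0]], [[0.03, 0, 0.29], [0, 0, 0]], [[0.03, 0, 0.29], [0, 0, 0]], [[0.03, 0, 0.29], [0, 0, 0]], [[0.03, 0, 0.29], [0, 0, 0]], [[0.03, 0, 0.29], [0, 0, 0]], [[0.03, 0, 0.29], [0, 0, 0]], [[0.03, 0, 0.29], [0, 0, 0]]], "gripper": 0.25}}

```text
time: 33.8
eef_pos: [0.4711, 0.1147, 0.2036]
tcp_rot: [-0.706, -0.044, 0.046, 0.706]
contact_force: [1.3, -0.1, -0.4]
opening: 0.748
```

Request:
{"fn": "send_rows", "kwargs": {"plan": [[[0.03, 0.1, 0.29], [0, 0, 0]], [[0.02, 0.1, 0.29], [0, 0, 0]], [[0, 0.1, 0.29], [0, 0, 0]], [[0, 0.1, 0.03], [0, 0, 0]], [[0, 0, 0], [0, 0, 0]], [[0, 0, 0], [0, 0, 0]], [[0, 0, 0], [0, 0, 0]], [[0, 0, 0], [0, 0, 0]]]}}

```text
time: 34.6
eef_pos: [0.4652, 0.2203, 0.1581]
tcp_rot: [-0.706, -0.045, 0.044, 0.706]
contact_force: [-0.9, 0.4, -0.1]
opening: 0.748
```

```bash
python3 - <<'E'
from h import *
go([.4637,.2223,.028],np.deg2rad(97.3))
E
```

```text
t 34.6 pos [0.4652 0.2203 0.1581] open 0.748 F [-0.9  0.4 -0.1] tips 0.014 q6 -1.45
 turn units [-0.     -0.0003  0.0002] rows>= 1.0
 shift units [-0.0099  1.0844  0.0181] mm [  -1.5    2.  -130.1] rows(.3)>= 4.0 axes x,y,z: [[0.99, 0.0, -0.13], [0.13, 0.0, 0.99], [0.0, -1.0, 0.0]]
```

Request:
{"fn": "send_rows", "kwargs": {"plan": [[[-0.01, 0.3, 0.018], [0, 0, 0]], [[0, 0.3, 0], [0, 0, 0]], [[0, 0.3, 0], [0, 0, 0]], [[0, 0.18, 0], [0, 0, 0]], [[0, 0, 0], [0, 0, 0]], [[0, 0, 0], [0, 0, 0]], [[0, 0, 0], [0, 0, 0]]]}}

```text
time: 35.3
eef_pos: [0.4647, 0.2234, 0.0299]
tcp_rot: [-0.705, -0.046, 0.043, 0.706]
contact_force: [0.7, 0.4, 0.2]
opening: 0.747
```

Request:
{"fn": "send_rows", "kwargs": {"plan": [[[0, 0, 0], [0, 0, 0]], [[0, 0, 0], [0, 0, 0]], [[0, 0, 0], [0, 0, 0]], [[0, 0, 0], [0, 0, 0]], [[0, 0, 0], [0, 0, 0]]], "gripper": 1}}

```text
time: 35.8
eef_pos: [0.4644, 0.2236, 0.0296]
tcp_rot: [-0.705, -0.046, 0.044, 0.706]
contact_force: [-0.7, -0.5, 7.8]
opening: 0.456
```

Request:
{"fn": "send_rows", "kwargs": {"plan": [[[0, -0.1, 0], [0, 0, 0]], [[0, -0.3, 0], [0, 0, 0]], [[0, -0.3, 0], [0, 0, 0]], [[0, -0.3, 0], [0, 0, 0]], [[0, -0.3, 0], [0, 0, 0]], [[0, -0.2, 0], [0, 0, 0]], [[0, 0, 0], [0, 0, 0]], [[0, 0, 0], [0, 0, 0]]]}}

```text
time: 36.6
eef_pos: [0.4624, 0.2231, 0.2073]
tcp_rot: [0.706, 0.045, -0.045, -0.706]
contact_force: [0.1, -0.0, -0.8]
opening: 0.462
```

```bash
python3 - <<'E'
from h import *
go(b2w(0,.065,.2),YAW+np.pi/2)
E
```

```text
t 36.6 pos [0.4624 0.2231 0.2073] open 0.462 F [ 0.1 -0.  -0.8] tips 0.014 q6 -1.45
 turn units [ 0.      0.065  -0.0001] rows>= 3.0
 shift units [ 1.6189  0.0612 -2.2669] mm [ 111.2 -315.2   -7.3] rows(.3)>= 10.0 axes x,y,z: [[0.96, 0.0, 0.28], [-0.28, 0.0, 0.96], [0.0, -1.0, 0.0]]
```

Request:
{"fn": "send_rows", "kwargs": {"plan": [[[0, 0, 0], [0, 0.0217, 0]], [[0, 0, 0], [0, 0.0217, 0]], [[0, 0, 0], [0, 0.0216, 0]], [[0.18, 0, -0.25], [0, 0, 0]], [[0.18, 0, -0.25], [0, 0, 0]], [[0.18, 0, -0.25], [0, 0, 0]], [[0.18, 0, -0.25], [0, 0, 0]], [[0.18, 0, -0.25], [0, 0, 0]], [[0.18, 0, -0.25], [0, 0, 0]], [[0.18, 0, -0.25], [0, 0, 0]], [[0.18, 0, -0.25], [0, 0, 0]], [[0.18, 0, -0.26], [0, 0, 0]]]}}

```text
time: 37.8
eef_pos: [0.5732, -0.0922, 0.2042]
tcp_rot: [-0.7, 0.101, -0.097, 0.701]
contact_force: [0.0, -0.6, -1.1]
opening: 0.458
```

Request:
{"fn": "send_rows", "kwargs": {"plan": [[[0, 0, 0], [0, 0, 0]], [[0, 0, 0], [0, 0, 0]], [[0, 0, 0], [0, 0, 0]], [[0, 0, 0], [0, 0, 0]]]}}

```text
time: 38.2
eef_pos: [0.5738, -0.0899, 0.2068]
tcp_rot: [-0.7, 0.099, -0.098, 0.7]
contact_force: [1.1, 0.1, 0.0]
opening: 0.457
```

```bash
python3 - <<'E'
from h import *
go(b2w(0,.065,.039),YAW+np.pi/2)
E
```

```text
t 38.2 pos [ 0.5738 -0.0899  0.2068] open 0.457 F [1.1 0.1 0. ] tips 0.014 q6 -1.62
 turn units [-0.      0.0002 -0.0003] rows>= 1.0
 shift units [ 0.0039  1.3981 -0.0181] mm [-1.000e-01 -2.200e+00 -1.678e+02] rows(.3)>= 5.0 axes x,y,z: [[0.96, 0.0, 0.28], [-0.28, 0.0, 0.96], [0.0, -1.0, 0.0]]
```

After releasing the tub I'll go up and back left, out of the camera's view.

Request:
{"fn": "send_rows", "kwargs": {"plan": [[[0, 0.3, -0.01], [0, 0, 0]], [[0, 0.3, 0], [0, 0, 0]], [[0, 0.3, 0], [0, 0, 0]], [[0, 0.2, 0], [0, 0, 0]], [[0, 0.15, 0], [0, 0, 0]], [[0, 0.1, 0], [0, 0, 0]], [[0, 0.04, 0], [0, 0, 0]], [[0, 0, 0], [0, 0, 0]], [[0, 0, 0], [0, 0, 0]]]}}

```text
time: 39.1
eef_pos: [0.5751, -0.0925, 0.0422]
tcp_rot: [0.7, -0.098, 0.1, -0.7]
contact_force: [-0.6, -0.8, -1.1]
opening: 0.459
```

Request:
{"fn": "send_rows", "kwargs": {"plan": [[[0, 0, 0], [0, 0, 0]], [[0, 0, 0], [0, 0, 0]], [[0, 0, 0], [0, 0, 0]], [[0, 0, 0], [0, 0, 0]], [[0, -0.2, 0], [0, 0, 0]], [[0, -0.3, 0], [0, 0, 0]], [[0, -0.3, 0], [0, 0, 0]], [[0, -0.3, 0], [0, 0, 0]], [[0, -0.3, 0], [0, 0, 0]], [[0, -0.3, 0], [0, 0, 0]], [[0, -0.3, 0], [0, 0, 0]]], "gripper": 0.35}}

```text
time: 40.2
eef_pos: [0.5739, -0.0924, 0.2826]
tcp_rot: [0.7, -0.099, 0.099, -0.7]
contact_force: [0.7, 0.2, 0.2]
opening: 0.651
```

Request:
{"fn": "send_rows", "kwargs": {"plan": [[[-0.1, -0.2, 0.3], [0, 0, 0]], [[-0.1, 0, 0.3], [0, 0, 0]], [[-0.1, 0, 0.3], [0, 0, 0]], [[-0.1, 0, 0.3], [0, 0, 0]], [[-0.1, 0, 0.3], [0, 0, 0]], [[-0.1, 0, 0.3], [0, 0, 0]], [[0, 0, 0], [0, 0, 0]], [[0, 0, 0], [0, 0, 0]]]}}

```text
time: 41.0
eef_pos: [0.5647, 0.1356, 0.3049]
tcp_rot: [0.7, -0.098, 0.098, -0.7]
contact_force: [0.4, -1.8, -0.5]
opening: 0.651
```

```bash
python3 - <<'E'
from h import *
t=read_camera("top"); s=read_camera("side")
a=cv2.resize(t["img"][190:350,280:440],(400,400),interpolation=cv2.INTER_CUBIC)
b=cv2.resize(s["img"][100:340,200:440],(400,400),interpolation=cv2.INTER_CUBIC)
cv2.imwrite("pics/p4.png",np.hstack([a,b]))
th=1.8; tab=b2w((95-222*np.cos(th)+3*np.sin(th))/1e3,-.03,(70.5+222*np.sin(th)+3*np.cos(th))/1e3)
print(tab,w2p(t,tab),w2p(s,tab))
go(tab+[0,0,.06],YAW+np.pi/2)
E
```

```text
[ 0.68982215 -0.22456589  0.28601257] [[408.82217183 193.3526121 ]] [[375.41214428 186.84978221]]
t 41.1 pos [0.565  0.1343 0.3049] open 0.65 F [0.3 0.6 0.9] tips 0.014 q6 -1.23
 turn units [ 0.0001 -0.0001  0.    ] rows>= 1.0
 shift units [ 1.829  -0.3423 -2.5845] mm [ 124.9 -358.8   41.1] rows(.3)>= 11.0 axes x,y,z: [[0.96, 0.0, 0.28], [-0.28, 0.0, 0.96], [0.0, -1.0, 0.0]]
```

View pics/p4.png

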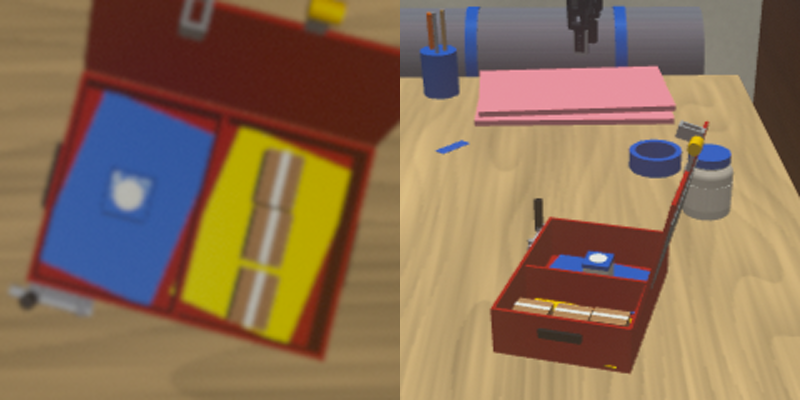

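All four items are in the right compartments, the lid is standing open, and the tab is at about (410,195). Next is shutting the lid.

Request:
{"fn": "send_rows", "kwargs": {"plan": [[[0.12, -0.15, -0.25], [0, 0, 0]], [[0.15, -0.19, -0.25], [0, 0, 0]], [[0.17, 0, -0.25], [0, 0, 0]], [[0.17, 0, -0.25], [0, 0, 0]], [[0.17, 0, -0.25], [0, 0, 0]], [[0.17, 0, -0.25], [0, 0, 0]], [[0.17, 0, -0.25], [0, 0, 0]], [[0.17, 0, -0.25], [0, 0, 0]], [[0.17, 0, -0.2], [0, 0, 0]], [[0.17, 0, -0.2], [0, 0, 0]], [[0.17, 0, -0.18], [0, 0, 0]], [[0.03, 0, 0], [0, 0, 0]]]}}

```text
time: 42.3
eef_pos: [0.6896, -0.2286, 0.3445]
tcp_rot: [0.7, -0.101, 0.101, -0.7]
contact_force: [0.5, -0.5, -0.1]
opening: 0.647
```

Request:
{"fn": "send_rows", "kwargs": {"plan": [[[0, 0, 0], [0, 0, 0]], [[0, 0, 0], [0, 0, 0]], [[0, 0, 0], [0, 0, 0]], [[0, 0, 0], [0, 0, 0]]]}}

```text
time: 42.7
eef_pos: [0.6899, -0.2223, 0.3464]
tcp_rot: [0.7, -0.098, 0.099, -0.7]
contact_force: [-0.2, 0.7, -0.3]
opening: 0.649
```

```bash
python3 - <<'E'
from h import *
th=1.8; tab=b2w((95-222*np.cos(th)+3*np.sin(th))/1e3,-.03,(70.5+222*np.sin(th)+3*np.cos(th))/1e3)
go(tab,YAW+np.pi/2)
E
```

```text
t 42.7 pos [ 0.6899 -0.2223  0.3464] open 0.649 F [-0.2  0.7 -0.3] tips 0.014 q6 -1.74
 turn units [0.     0.0002 0.0001] rows>= 1.0
 shift units [ 0.0049  0.503  -0.0181] mm [ -0.   -2.3 -60.4] rows(.3)>= 2.0 axes x,y,z: [[0.96, 0.0, 0.28], [-0.28, 0.0, 0.96], [0.0, -1.0, 0.0]]
```

Request:
{"fn": "send_rows", "kwargs": {"plan": [[[0, 0.2, -0.018], [0, 0, 0]], [[0, 0.2, 0], [0, 0, 0]], [[0, 0.1, 0], [0, 0, 0]], [[0, 0, 0], [0, 0, 0]], [[0, 0, 0], [0, 0, 0]], [[0, 0, 0], [0, 0, 0]]]}}

```text
time: 43.3
eef_pos: [0.6901, -0.2255, 0.288]
tcp_rot: [0.701, -0.098, 0.1, -0.7]
contact_force: [-0.4, -0.4, 0.6]
opening: 0.65
```

Request:
{"fn": "send_rows", "kwargs": {"plan": [[[0, 0, 0], [0, 0, 0]], [[0, 0, 0], [0, 0, 0]], [[0, 0, 0], [0, 0, 0]], [[0, 0, 0], [0, 0, 0]], [[0, 0, 0], [0, 0, 0]], [[0, 0, 0], [0, 0, 0]]], "gripper": 1, "grip_force": 20}}

```text
time: 43.9
eef_pos: [0.6897, -0.2257, 0.287]
tcp_rot: [0.7, -0.098, 0.1, -0.7]
contact_force: [-0.9, -0.1, 4.7]
opening: 0.274
```

```bash
python3 - <<'E'
from h import *
go()
th=np.r_[np.linspace(1.8,.08,23),0.03]
x=95-222*np.cos(th)+3*np.sin(th); z=70.5+222*np.sin(th)+3*np.cos(th)
print(np.c_[np.diff(x),-np.diff(z)].__truediv__(120).round(3).tolist())
E
```

```text
t 43.9 pos [ 0.6897 -0.2257  0.287 ] open 0.274 F [-0.9 -0.1  4.7] tips 0.014 q6 -1.75
[[-0.142, -0.029], [-0.143, -0.018], [-0.144, -0.007], [-0.145, 0.004], [-0.144, 0.016], [-0.142, 0.027], [-0.14, 0.038], [-0.136, 0.049], [-0.132, 0.059], [-0.127, 0.069], [-0.121, 0.079], [-0.115, 0.088], [-0.107, 0.097], [-0.099, 0.105], [-0.091, 0.112], [-0.082, 0.119], [-0.072, 0.125], [-0.062, 0.131], [-0.052, 0.135], [-0.041, 0.139], [-0.03, 0.141], [-0.019, 0.143], [-0.006, 0.092]]
```

Gripped at 23 mm, which matches the tab. I'll follow the arc down.

Request:
{"fn": "send_rows", "kwargs": {"plan": [[[-0.07, -0.015, 0], [0, 0, 0]], [[-0.072, -0.014, 0], [0, 0, 0]], [[-0.143, -0.018, 0], [0, 0, 0]], [[-0.144, -0.007, 0], [0, 0, 0]], [[-0.145, 0.004, 0], [0, 0, 0]], [[-0.144, 0.016, 0], [0, 0, 0]], [[-0.142, 0.027, 0], [0, 0, 0]], [[-0.14, 0.038, 0], [0, 0, 0]], [[-0.136, 0.049, 0], [0, 0, 0]], [[-0.132, 0.059, 0], [0, 0, 0]], [[-0.127, 0.069, 0], [0, 0, 0]], [[-0.121, 0.079, 0], [0, 0, 0]]]}}

```text
time: 45.1
eef_pos: [0.513, -0.1736, 0.2505]
tcp_rot: [-0.699, 0.1, -0.098, 0.701]
contact_force: [-0.1, 1.4, 0.5]
opening: 0.271
```

Request:
{"fn": "send_rows", "kwargs": {"plan": [[[-0.115, 0.088, 0], [0, 0, 0]], [[-0.107, 0.097, 0], [0, 0, 0]], [[-0.099, 0.105, 0], [0, 0, 0]], [[-0.091, 0.112, 0], [0, 0, 0]], [[-0.082, 0.119, 0], [0, 0, 0]], [[-0.072, 0.125, 0], [0, 0, 0]], [[-0.062, 0.131, 0], [0, 0, 0]], [[-0.052, 0.135, 0], [0, 0, 0]], [[-0.041, 0.139, 0], [0, 0, 0]], [[0, 0, 0], [0, 0, 0]], [[0, 0, 0], [0, 0, 0]]]}}

```text
time: 46.2
eef_pos: [0.4291, -0.1488, 0.1238]
tcp_rot: [-0.699, 0.102, -0.096, 0.702]
contact_force: [-3.3, 5.5, 0.5]
opening: 0.276
```

```bash
python3 - <<'E'
from h import *
th=.236
go(b2w((95-222*np.cos(th)+3*np.sin(th))/1e3,-.03,(70.5+222*np.sin(th)+3*np.cos(th)+1)/1e3))
E
```

```text
t 46.2 pos [ 0.4291 -0.1488  0.1238] open 0.276 F [-3.3  5.5  0.5] tips 0.014 q6 -1.85
 shift units [ 0.0251 -0.0215 -0.0037] mm [ 2.8 -1.3  2.6] rows(.3)>= 1.0 axes x,y,z: [[0.96, -0.01, 0.28], [-0.28, 0.01, 0.96], [-0.01, -1.0, 0.0]]
```

Request:
{"fn": "send_rows", "kwargs": {"plan": [[[-0.01, 0.12, 0], [0, 0, 0]], [[-0.01, 0.12, 0], [0, 0, 0]], [[0, 0.09, 0], [0, 0, 0]], [[0, 0.06, 0], [0, 0, 0]], [[0, 0.01, 0], [0, 0, 0]], [[0, 0, 0], [0, 0, 0]], [[0, 0, 0], [0, 0, 0]]]}}

```text
time: 46.9
eef_pos: [0.4243, -0.1474, 0.0751]
tcp_rot: [-0.698, 0.104, -0.093, 0.702]
contact_force: [-9.7, 5.4, -0.0]
opening: 0.279
```

Request:
{"fn": "send_rows", "kwargs": {"plan": [[[0, 0, 0], [0, 0, 0]], [[0, 0, 0], [0, 0, 0]], [[0, 0, 0], [0, 0, 0]], [[0, 0, 0], [0, 0, 0]], [[0, -0.1, 0], [0, 0, 0]], [[0, -0.2, 0], [0, 0, 0]], [[0, -0.3, 0], [0, 0, 0]], [[0, -0.3, 0], [0, 0, 0]], [[0, -0.3, 0], [0, 0, 0]], [[0, 0, 0], [0, 0, 0]], [[0, 0, 0], [0, 0, 0]]], "gripper": 0.45}}

```text
time: 48.0
eef_pos: [0.4298, -0.1506, 0.2232]
tcp_rot: [0.701, -0.098, 0.1, -0.7]
contact_force: [0.4, 0.3, 0.4]
opening: 0.547
```

```bash
python3 - <<'E'
from h import *
s=read_camera("side")
cv2.imwrite("pics/c1.png",cv2.resize(s["img"][200:300,240:340],(600,600),interpolation=cv2.INTER_CUBIC))
go(b2w(-.110,.125,.2),YAW+np.pi/2)
E
```

```text
t 48.05 pos [ 0.429  -0.1502  0.2214] open 0.549 F [-0.4 -0.2 -0.6] tips 0.014 q6 -1.85
 turn units [0. 0. 0.] rows>= 1.0
 shift units [0.1069 0.1787 1.2986] mm [ 55.5 146.2 -21.4] rows(.3)>= 5.0 axes x,y,z: [[0.96, 0.0, 0.28], [-0.28, 0.0, 0.96], [0.0, -1.0, 0.0]]
```

View pics/c1.png

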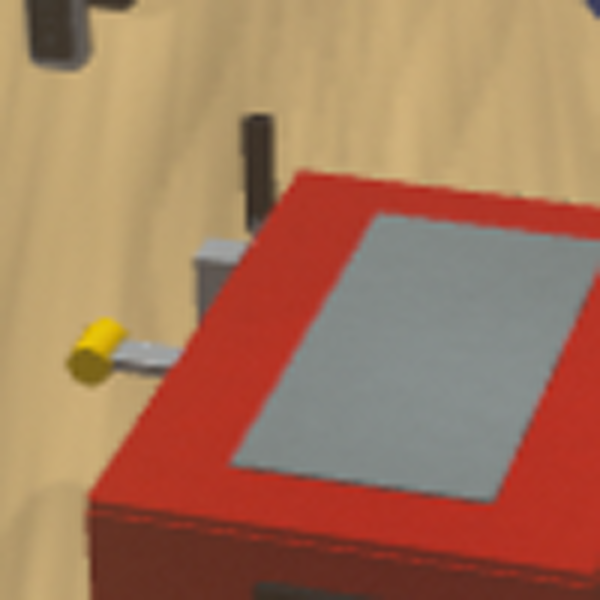

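The lid is shut, and the tab is in the same place as in the earlier closed picture. Next I'll pinch the knob and push the bolt home.

Request:
{"fn": "send_rows", "kwargs": {"plan": [[[0.03, 0, 0.26], [0, 0, 0]], [[0.03, 0, 0.26], [0, 0, 0]], [[0.03, 0, 0.26], [0, 0, 0]], [[0.03, 0, 0.26], [0, 0, 0]], [[0, 0, 0.26], [0, 0, 0]], [[0, 0, 0], [0, 0, 0]], [[0, 0, 0], [0, 0, 0]], [[0, 0, 0], [0, 0, 0]]]}}

```text
time: 48.85
eef_pos: [0.4856, -0.005, 0.2202]
tcp_rot: [0.7, -0.1, 0.098, -0.7]
contact_force: [-0.9, 0.6, 0.1]
opening: 0.55
```

```bash
python3 - <<'E'
from h import *
go([.4865,-.0036,.1],YAW+np.pi/2)
E
```

```text
t 48.85 pos [ 0.4856 -0.005   0.2202] open 0.55 F [-0.9  0.6  0.1] tips 0.014 q6 -1.51
 turn units [ 0.0001 -0.0001 -0.0003] rows>= 1.0
 shift units [0.0037 1.0018 0.013 ] mm [   0.9    1.4 -120.2] rows(.3)>= 4.0 axes x,y,z: [[0.96, 0.0, 0.28], [-0.28, 0.0, 0.96], [0.0, -1.0, 0.0]]
```

Request:
{"fn": "send_rows", "kwargs": {"plan": [[[0, 0.3, 0.013], [0, 0, 0]], [[0, 0.3, 0], [0, 0, 0]], [[0, 0.25, 0], [0, 0, 0]], [[0, 0.15, 0], [0, 0, 0]], [[0, 0, 0], [0, 0, 0]], [[0, 0, 0], [0, 0, 0]], [[0, 0, 0], [0, 0, 0]]]}}

```text
time: 49.55
eef_pos: [0.4878, -0.0036, 0.1028]
tcp_rot: [0.7, -0.098, 0.1, -0.7]
contact_force: [-0.0, 0.5, 0.7]
opening: 0.549
```

Request:
{"fn": "send_rows", "kwargs": {"plan": [[[0, 0, 0], [0, 0, 0]], [[0, 0, 0], [0, 0, 0]], [[0, 0, 0], [0, 0, 0]], [[0, 0, 0], [0, 0, 0]], [[0, 0, 0], [0, 0, 0]], [[0, 0, 0], [0, 0, 0]]], "gripper": 1, "grip_force": 30}}

```text
time: 50.15
eef_pos: [0.4872, -0.004, 0.1025]
tcp_rot: [0.701, -0.098, 0.099, -0.699]
contact_force: [-1.7, -4.1, 5.0]
opening: 0.143
```

Request:
{"fn": "send_rows", "kwargs": {"plan": [[[0, 0, -0.05], [0, 0, 0]], [[0, 0, -0.06], [0, 0, 0]], [[0, 0, -0.06], [0, 0, 0]], [[0, 0, -0.06], [0, 0, 0]], [[0, 0, -0.05], [0, 0, 0]], [[0, 0, 0], [0, 0, 0]], [[0, 0, 0], [0, 0, 0]]]}}

```text
time: 50.85
eef_pos: [0.478, -0.0352, 0.1025]
tcp_rot: [-0.7, 0.099, -0.1, 0.7]
contact_force: [-1.5, 0.7, 7.0]
opening: 0.14
```

```bash
python3 - <<'E'
from h import *
go([.4771,-.0362,.1019])
E
```

```text
t 50.85 pos [ 0.478  -0.0352  0.1025] open 0.14 F [-1.5  0.7  7. ] tips 0.014 q6 -1.58
 shift units [-0.0053  0.0048 -0.0098] mm [-0.9 -1.  -0.6] rows(.3)>= 1.0 axes x,y,z: [[0.96, 0.0, 0.28], [-0.28, 0.0, 0.96], [0.0, -1.0, 0.0]]
```

Push a little further to the stop, then let go and rise.

Request:
{"fn": "send_rows", "kwargs": {"plan": [[[0, 0, -0.015], [0, 0, 0]], [[0, 0, -0.015], [0, 0, 0]], [[0, 0, 0], [0, 0, 0]], [[0, 0, 0], [0, 0, 0]]]}}

```text
time: 51.25
eef_pos: [0.4772, -0.0379, 0.1025]
tcp_rot: [-0.699, 0.099, -0.1, 0.701]
contact_force: [-0.7, 3.3, 6.7]
opening: 0.145
```

Request:
{"fn": "send_rows", "kwargs": {"plan": [[[0, 0, 0], [0, 0, 0]], [[0, 0, 0], [0, 0, 0]], [[0, 0, 0], [0, 0, 0]], [[0, 0, 0], [0, 0, 0]], [[0, -0.2, 0], [0, 0, 0]], [[0, -0.3, 0], [0, 0, 0]], [[0, -0.3, 0], [0, 0, 0]], [[0, -0.3, 0], [0, 0, 0]], [[0, -0.2, 0], [0, 0, 0]], [[0, 0, 0], [0, 0, 0]]], "gripper": 0.45}}

```text
time: 52.25
eef_pos: [0.4785, -0.0392, 0.2617]
tcp_rot: [0.701, -0.096, 0.102, -0.7]
contact_force: [-0.8, 0.3, 0.5]
opening: 0.548
```

Request:
{"fn": "send_rows", "kwargs": {"plan": [[[0, 0, 0.3], [0, 0, 0]], [[0, 0, 0.3], [0, 0, 0]], [[0, 0, 0.3], [0, 0, 0]], [[0, 0, 0.3], [0, 0, 0]], [[0, 0, 0], [0, 0, 0]], [[0, 0, 0], [0, 0, 0]], [[0, 0, 0], [0, 0, 0]]]}}

```text
time: 52.95
eef_pos: [0.5158, 0.0991, 0.256]
tcp_rot: [0.7, -0.1, 0.098, -0.7]
contact_force: [-0.6, -0.7, 0.2]
opening: 0.549
```

```bash
python3 - <<'E'
from h import *
go()
s=read_camera("side");t=read_camera("top")
a=cv2.resize(s["img"][180:300,230:350],(400,400),interpolation=cv2.INTER_CUBIC)
b=cv2.resize(t["img"][120:360,110:510],(667,400)); b=b[:, :400] if 0 else cv2.resize(b,(400,240))
cv2.imwrite("pics/end.png",np.hstack([a,np.vstack([b,np.zeros((160,400,3),np.uint8)])]))
print(find(t))
E
```

```text
t 52.95 pos [0.5158 0.0991 0.256 ] open 0.549 F [-0.6 -0.7  0.2] tips 0.014 q6 -1.29
[]
```

View pics/end.png

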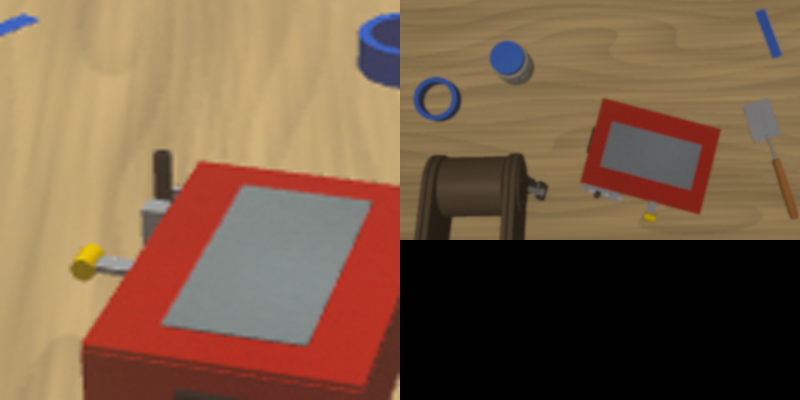

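The knob top is at (278.6,225.9), which is the home position: the drawn one was (283,219.7). The lid is shut and the bystanders look undisturbed, so I'm handing in.

```bash
python3 -c "
from plant import *
print(sign_off())"
```

```text
the job is handed in; nothing more can be done
None
```

The job is done and handed in at about 53 s of the 210 s allowed; the hand-in gives no verdict.

- **Opening:** I drew the bolt back to its stop, raised the lid in a pinch on the tab and let go of it. It stayed open by itself.
- **Packing:** Three cartons and one tub were present. The cartons went into the yellow-mat compartment and the tub into the blue-mat one.
- **Closing:** I lowered the lid by its tab until it was shut, then pushed the bolt home.

**Last checks:**
- The camera showed all four items in the right compartments before the lid came down.
- In the side view the tab sits where it did before the lid was opened.
- The knob is at its home position. The gripper moved it about 36 mm between drawn and home, against 35 mm nominal.
- The bench is clear of cartons and tubs, and nothing touches the arm.
- The pot, tape and scraper look unmoved by eye; I did not measure them.

**Small disagreements:**
- The side camera read the knob and tab about 2 px (roughly 5 mm) further in +x than predicted, while the top camera agreed to 2–3 mm.
- The mats looked turned a few degrees relative to the box, but the items sit well inside their limits.

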